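Dose the jar row with the tipping tray

ROBOT

A 6-joint arm with a two-finger parallel gripper is mounted at the origin on the work surface. World frame = base frame: x ahead of the robot, y to its left, z up, the work surface at z = 0. Lengths are in m, angles in rad, forces in N, time in s.
With the tool pointing down it reaches from about 0.4 to 0.825 m from the base axis. Payload 7 kg.
Tool frame: the origin (TCP) lies midway between the tips of the shut fingers; the grasp point (between the pads) lies 19 mm behind it; z points along the fingers, y is the direction in which the jaws open and shut (so a half turn about z gives the same grasp; the last joint's range is limited). The gripper opens to 88 mm and grips with 3 to 60 N. Pads are 19 mm wide; open, the fingers measure 130 mm over their backs; the gripper's body (78 mm by 193 mm) begins 47 mm behind the grasp point.
Start: joints at [-1.016, 0.359, 0.012, 0, -1.224, -0.288], TCP at [0.178, -0.651, 0.227] pointing down, gripper open.
Joint ranges: [-3.07, 3.07], [-1.43, 2.12], [-1.02, 1.25], [-3.03, 1.67], [-3.05, -0], [-3.03, 3.03]. Speed limits (rad/s): [2.39, 2.39, 3.01, 3.14, 3.14, 3.14].

INTERFACE

Orientations are given as [roll, pitch, yaw] about the fixed x, y, z axes, in that order (R = Rz(yaw) Ry(pitch) Rx(roll)).
In Python, from station import get_state, grab_frame, camera_info, job_done gives the robot as it stands. The module is installed in compiled form; this text tells all that it offers.
- The arm moves only by the shell command python3 -m inch 'ROWS' [FORCE]. ROWS is JSON, a list that holds one entry, the list of rows, each a list of 7 numbers: the shift along the tool's x, y, z normalised to -1 to 1, where 1 is 50 cm, then the turn, a rotation vector about the tool's x, y, z normalised to -1 to 1, where 1 is 180 degrees, then the closure, from 0 (fully open) to 1 (shut). A call has 1 to 20 rows; each row shifts and turns the commanded pose from where the row before left it, along the tool's axes as they then stand; what a row does not reach is not made up. A row lasts 1/10 s, in which the tool goes at most 50 mm and 8.59 degrees, less where a joint would pass 70% of its speed; a pose out of reach is approached as far as the arm can. A call with a number of a shift or a turn outside -1 to 1 is refused whole. A call with a gripper value outside its range is refused whole. The fingers move at their own pace and stop on an object; FORCE is the grip in N (left out, the last holds). Time passes only in rows, so rows that do not move let the fingers close. It gives the time, the measured TCP pose, the force and the opening at its end, in the units of the state.
- get_state(): the state, without advancing time (a new reading comes with each control period).
- grab_frame(name): name is "scene" or "top"; returns the picture (400x640x3 uint8, blue, green, red); there is no depth.
- camera_info(name): a dict with "vertical_fov" (degrees; the focal length in pixels is half the picture's height over the tangent of half this angle, whatever the lens; pixels are square), "cx", "cy" (the principal point, pixels), "R" (3x3) and "t" (3): a world point X has camera coordinates R X + t. Camera axes: x right, y down, z forward; pixel columns grow to the right and rows downward; lengths in m; the calibration is good to about 2 mm. A picture is of the moment at which its call begins. camera_info takes no time and is no camera call.
- job_done(): hands the job in, once; it reports no verdict.
The state is a dict: "t": time; "q": joint angles; "qd": joint speeds; "joint_efforts": joint torques, N m; "eef_pos": TCP position; "ee_rot": TCP orientation; "force": force on the tool from outside, world axes, zero at the start; "moment": the same for the moment, N m; "width": finger opening in m.
Only numpy, scipy, OpenCV 4.12 (cv2) and the standard library are available. Lean on these libraries where they do the work, as an engineer would, in place of code of your own. Each camera call takes 0.05 s, during which the arm holds its last target.

TASK

Dry-dose the row of jars for the next comparison run, before they are filled. The tipping tray was left part-tipped and unlocked: bring it gently level and turn the red cam knob anticlockwise until its sprung roller drops into the notch and locks the tray, then lay each tablet in the tray pocket in front of the jar whose rim band has the tablet's colour. When all are loaded, turn the knob clockwise to draw the bolt, lift the handle to tip the tray to the 60 degree mark and keep it there for two seconds or so until every tablet has slid into its jar, bring it gently back level and lock it again with the knob; tablets go into the jars only by way of the tray, and the jars and other things on the bench stay where they are.

Things in the scene. Friction and masses are not known exactly. Their poses are not given: they have to be found in the camera images.
- stand: fixed base of the tipping doser, 185 mm deep, 535 mm wide. Origin on the bench under the middle of the tray's hinge; x away from the robot across the jars, y left along the row. Hinge axis along y at x = 0, z = 150 mm. White console under the tray, jars on a lit plate (10 mm high) behind, cam lock at the right end. Quadrant on the left post: tick every 10 degrees, bold red at 60, red pointer
- rack (a joint): tilt of the steel tipping tray, rad: 0 level on its stop, growing as the near edge with the handle is lifted and the tray tips away from the robot over the jars; end stop 1.31; starts part-tipped; the 60 degree mark is 1.047. The hinge is stiff, so the tray stays where it is left; moving it takes about 1 to 4 N at the handle
- handle (a point): middle of the tray's round yellow handle bar, 13 mm thick, 108 mm long along the stand's y, free all round. On the near side of the tray, 135 mm in front of the hinge axis and 20 mm above it when level (170 mm above the bench); swings with the tray about the hinge axis
- knob_grip (a point): point on the vertical axis of the red cam knob at gripping height: 182 mm above the bench, 13 mm below its top; at x = -45, y = -262 mm in the stand's frame. The grip is an upright bar 14 mm thick, 56 mm long, 36 mm high, along the stand's y when locked. A brass cam plate of 26 mm radius lies 27 mm below this point, with a 4 mm collar of 17 mm radius on it
- knob (a joint): turn of the cam knob, rad: 0 locked (notch at the roller), growing clockwise seen from above to the stop at 1.25, bolt fully withdrawn; starts unlocked. Takes up to 0.4 N m out of the notch, over a slight crest at 0.6, and stays where left beyond 0.7. Turned back below about 0.55 the sprung roller drives it on into the notch if the tray is level
- bolt (a joint): withdrawal of the sprung lock bolt, m: 0 dropped, its brass roller in the cam's notch and its nose 8 mm deep in the slot of the tray's end plate (tray locked level); about 0.010 on the cam's full radius, tray free. It can drop only while the tray is level (within about 0.03 rad)
- pocket1 (a point): middle of the floor of tray pocket 1 (counted from the right, -y). Each pocket is 70 mm square inside, walls 22 mm high, floor 160 mm above the bench when level, with a low sloping lip on the side of the jar behind it; 30 mm wide flat lands between pockets; pitch 100 mm
- pocket2 (a point): middle of the floor of tray pocket 2 (counted from the right, -y). Each pocket is 70 mm square inside, walls 22 mm high, floor 160 mm above the bench when level, with a low sloping lip on the side of the jar behind it; 30 mm wide flat lands between pockets; pitch 100 mm
- pocket3 (a point): middle of the floor of tray pocket 3 (counted from the right, -y). Each pocket is 70 mm square inside, walls 22 mm high, floor 160 mm above the bench when level, with a low sloping lip on the side of the jar behind it; 30 mm wide flat lands between pockets; pitch 100 mm
- pocket4 (a point): middle of the floor of tray pocket 4 (counted from the right, -y). Each pocket is 70 mm square inside, walls 22 mm high, floor 160 mm above the bench when level, with a low sloping lip on the side of the jar behind it; 30 mm wide flat lands between pockets; pitch 100 mm
- tablet_red: red pressed dosing tablet, 30 x 22 x 12 mm (x, y, z), 14 g; origin at the centre of its underside; starts lying flat on a thin (2 mm) white mat at the left. May be absent
- tablet_yellow: yellow pressed dosing tablet, 30 x 22 x 12 mm (x, y, z), 14 g; origin at the centre of its underside; starts lying flat on a thin (2 mm) white mat at the left. May be absent
- tablet_green: green pressed dosing tablet, 30 x 22 x 12 mm (x, y, z), 14 g; origin at the centre of its underside; starts lying flat on a thin (2 mm) white mat at the left. May be absent
- tablet_blue: blue pressed dosing tablet, 30 x 22 x 12 mm (x, y, z), 14 g; origin at the centre of its underside; starts lying flat on a thin (2 mm) white mat at the left. May be absent
- jar_red: loose clear square jar with a red band round its rim, 90 x 90 x 110 mm, 4 mm walls, open top, origin at the centre of its underside, axes parallel to the stand's; 82 mm behind (+x of) the middle of the pocket that empties into it, same y
- jar_yellow: loose clear square jar with a yellow band round its rim, 90 x 90 x 110 mm, 4 mm walls, open top, origin at the centre of its underside, axes parallel to the stand's; 82 mm behind (+x of) the middle of the pocket that empties into it, same y
- jar_green: loose clear square jar with a green band round its rim, 90 x 90 x 110 mm, 4 mm walls, open top, origin at the centre of its underside, axes parallel to the stand's; 82 mm behind (+x of) the middle of the pocket that empties into it, same y
- jar_blue: loose clear square jar with a blue band round its rim, 90 x 90 x 110 mm, 4 mm walls, open top, origin at the centre of its underside, axes parallel to the stand's; 82 mm behind (+x of) the middle of the pocket that empties into it, same y
- pot_a: small clear sample pot with a white cap, 48 mm across, 60 mm high, bystander; origin at the middle of its underside
- pot_b: small clear sample pot with a white cap and label, 48 mm across, 60 mm high, bystander; origin at the middle of its underside
- beaker: clear plastic beaker, 64 mm across, 62 mm high, bystander; origin at the middle of its underside
- spatula: steel spatula 190 mm long lying on the bench, bystander; origin at the middle of its underside
- pen: blue marker 142 mm long, 12 mm thick lying on the bench, bystander; origin at the middle of its underside

How it is judged:
On the way, in this order (a step that is already met when the one before it is completed fails the run):
1. every tablet lies in the pocket in front of the jar of its colour, released, the tray locked level (x of tablet_red in the frame of jar_red between -0.125 and -0.022 m and y of tablet_red in the frame of jar_red between -0.036 and 0.036 m and z of tablet_red in the frame of jar_red between 0.147 and 0.185 m and x of tablet_yellow in the frame of jar_yellow between -0.125 and -0.022 m and y of tablet_yellow in the frame of jar_yellow between -0.036 and 0.036 m and z of tablet_yellow in the frame of jar_yellow between 0.147 and 0.185 m and x of tablet_green in the frame of jar_green between -0.125 and -0.022 m and y of tablet_green in the frame of jar_green between -0.036 and 0.036 m and z of tablet_green in the frame of jar_green between 0.147 and 0.185 m and x of tablet_blue in the frame of jar_blue between -0.125 and -0.022 m and y of tablet_blue in the frame of jar_blue between -0.036 and 0.036 m and z of tablet_blue in the frame of jar_blue between 0.147 and 0.185 m and contact force between each of tablet_red, tablet_yellow, tablet_green, tablet_blue and the fingers below 0.1 N and value of joint rack below 0.05 rad and value of joint bolt below 0.003 m), for 0.3 s.
2. the tray is tipped to 60 degrees, give or take 6, and kept there for a second (value of joint rack between 0.942 and 1.152 rad), for 1 s.
At the end, for the whole second after the job is handed in: every tablet lies at rest inside the jar whose band has its colour, the tray is level (within 0.05 rad) and the bolt has dropped (withdrawn less than 2 mm, knob within 0.15 rad of locked), all jars upright (x of tablet_red in the frame of jar_red between -0.042 and 0.042 m and y of tablet_red in the frame of jar_red between -0.042 and 0.042 m and z of tablet_red in the frame of jar_red below 0.06 m and linear speed of each of tablet_red, tablet_yellow, tablet_green, tablet_blue below 0.03 m/s and x of tablet_yellow in the frame of jar_yellow between -0.042 and 0.042 m and y of tablet_yellow in the frame of jar_yellow between -0.042 and 0.042 m and z of tablet_yellow in the frame of jar_yellow below 0.06 m and x of tablet_green in the frame of jar_green between -0.042 and 0.042 m and y of tablet_green in the frame of jar_green between -0.042 and 0.042 m and z of tablet_green in the frame of jar_green below 0.06 m and x of tablet_blue in the frame of jar_blue between -0.042 and 0.042 m and y of tablet_blue in the frame of jar_blue between -0.042 and 0.042 m and z of tablet_blue in the frame of jar_blue below 0.06 m and value of joint rack below 0.05 rad and value of joint bolt below 0.002 m and value of joint knob below 0.15 rad and angle between each of jar_red, jar_yellow, jar_green, jar_blue's own z axis and vertical below 0.1 rad); the robot touches nothing.
It fails at once if a tablet is put into a jar by hand (held inside its mouth) instead of being tipped from the tray ((contact force between tablet_red and the fingers above 0.3 N and x of tablet_red in the frame of stand between 0.02 and 0.11 m and y of tablet_red in the frame of stand between -0.21 and 0.21 m and z of tablet_red in the frame of stand below 0.12 m) or (contact force between tablet_yellow and the fingers above 0.3 N and x of tablet_yellow in the frame of stand between 0.02 and 0.11 m and y of tablet_yellow in the frame of stand between -0.21 and 0.21 m and z of tablet_yellow in the frame of stand below 0.12 m) or (contact force between tablet_green and the fingers above 0.3 N and x of tablet_green in the frame of stand between 0.02 and 0.11 m and y of tablet_green in the frame of stand between -0.21 and 0.21 m and z of tablet_green in the frame of stand below 0.12 m) or (contact force between tablet_blue and the fingers above 0.3 N and x of tablet_blue in the frame of stand between 0.02 and 0.11 m and y of tablet_blue in the frame of stand between -0.21 and 0.21 m and z of tablet_blue in the frame of stand below 0.12 m)).
It fails at once if a jar is shifted more than 20 mm or tipped (distance of any of jar_red, jar_yellow, jar_green, jar_blue from where it was at the start of the episode above 0.02 m or angle between any of jar_red, jar_yellow, jar_green, jar_blue's own z axis and vertical above 0.25 rad).
It fails at once if the tray is let swing back faster than 2.5 rad/s (velocity of joint rack below -2.5 rad/s).
It fails at once if a bystander is pushed more than 40 mm or knocked over (distance of any of pot_a, pot_b, beaker, spatula, pen from where it was at the start of the episode above 0.04 m or angle between any of pot_a, pot_b, beaker's own z axis and vertical above 0.6 rad).
Of tablet_red, tablet_yellow, tablet_green, tablet_blue only 2 to 4 are there at a start; the rules pass over those that are not, and their reading is None.
At some moment in a run one of tablet_red, tablet_yellow, tablet_green, tablet_blue may be knocked a few centimetres aside while the robot is not near it.
Once in a run the grip may slacken for a moment while it holds something.
It also fails if it takes over 210 s, if anything falls off the work surface, if the arm or the gripper's body presses on something with over 40 N, if the wrist force passes 120 N, or if a joint passes its speed limit or range.

## Working session

There is one attempt and no reset: what is moved stays moved. The work goes in short steps, Python scripts to look and compute and a shell command to move; the robot and the scene stay as the last step left them, time stands still between calls to the robot, and variables do not carry over. Pictures are saved under pics/ and viewed, and the job is handed in when it is done.

```bash
mkdir -p pics
python3 - <<'E'
from station import *
import cv2
s=get_state(); print(s)
for n in("scene","top"):
    i=camera_info(n); print(n,i); cv2.imwrite(f"pics/{n}0.png",grab_frame(n))
E
```

```text
{'t': 0.0, 'q': array([-1.01587004e+00,  3.59419440e-01,  1.10974700e-02, -3.43921326e-04,
       -1.22411342e+00, -2.88107650e-01]), 'qd': array([-0.00060251, -0.00016655,  0.00050296,  0.00088878, -0.00104111,
       -0.00186176]), 'joint_efforts': array([-1.43106317e-03, -5.82722855e+01,  2.93056816e+01,  6.99755833e+00,
        6.80639219e-03, -8.02030740e-05]), 'eef_pos': array([ 0.17782902, -0.65066269,  0.22561957]), 'ee_rot': array([ 3.13992927e+00, -1.55783128e-04, -2.87489101e+00]), 'force': array([-0.62803337, -0.28176185, -0.7291717 ]), 'moment': array([ 0.0307021 , -0.04193498, -0.00529892]), 'width': 0.08715026660959733}
scene {'vertical_fov': 47.15994072068478, 'cx': 313.9510939943397, 'cy': 194.43328464965592, 'R': array([[-0.82459734,  0.56541059, -0.01871073],
       [ 0.41833032,  0.58716207, -0.69299382],
       [-0.38083981, -0.57926813, -0.72070068]]), 't': array([ 0.42506978, -0.06771425,  1.57371103])}
top {'vertical_fov': 54.927927480922214, 'cx': 316.1648817682036, 'cy': 196.4605589371086, 'R': array([[ 0.02636893, -0.99885139,  0.04000729],
       [-0.98761407, -0.03222279, -0.15355829],
       [ 0.15467105, -0.03546259, -0.98732936]]), 't': array([-0.08877473,  0.49489922,  0.95929059])}
```

View pics/scene0.png

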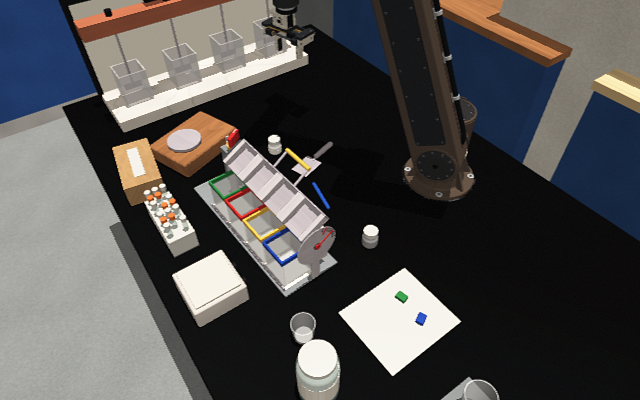

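View pics/top0.png

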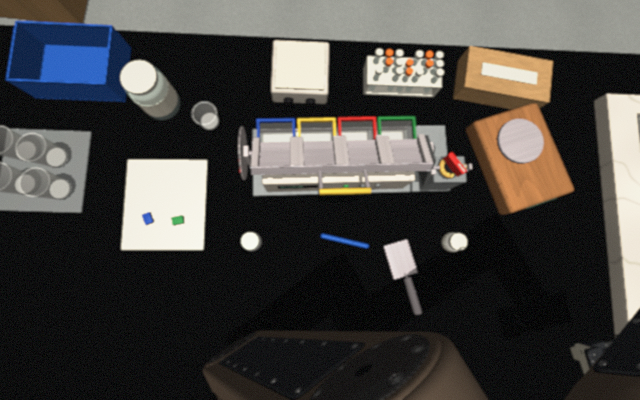

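```bash
cat > h.py <<'E'
import numpy as np, cv2
from station import *
def K(n):
    i=camera_info(n); f=200/np.tan(np.radians(i["vertical_fov"]/2)); return f,i["cx"],i["cy"],np.array(i["R"]),np.array(i["t"])
def ray(n,u,v):
    f,cx,cy,R,t=K(n); return -R.T@t, R.T@np.array([(u-cx)/f,(v-cy)/f,1.])
def onz(n,u,v,z):
    c,d=ray(n,u,v); return c+d*(z-c[2])/d[2]
def proj(n,X):
    f,cx,cy,R,t=K(n); p=R@np.array(X)+t; return np.array([cx+f*p[0]/p[2],cy+f*p[1]/p[2]])
def tri(a,b):
    A=np.zeros((3,3));B=np.zeros(3)
    for n,p in(("scene",a),("top",b)):
        c,d=ray(n,*p); d=d/np.linalg.norm(d); M=np.eye(3)-np.outer(d,d); A+=M;B+=M@c
    return np.linalg.solve(A,B)
def crop(img,x0,y0,x1,y1,s,fn):
    cv2.imwrite(fn,cv2.resize(img[y0:y1,x0:x1],None,fx=s,fy=s,interpolation=cv2.INTER_CUBIC))
def tabs(img,n):
    h=cv2.cvtColor(img,cv2.COLOR_BGR2HSV); o={}
    for c,ks in dict(red=[(0,6),(174,180)],yellow=[(18,33)],green=[(45,85)],blue=[(100,128)]).items():
        m=np.zeros(h.shape[:2],np.uint8)
        for a,b in ks: m|=cv2.inRange(h,(a,120,50),(b,255,255))
        cs,_=cv2.findContours(m,cv2.RETR_EXTERNAL,cv2.CHAIN_APPROX_NONE)
        for k in cs:
            A=cv2.contourArea(k)
            if A>15: o.setdefault(c,[]).append((cv2.minAreaRect(k),A,k))
    return o
E
python3 - <<'E'
from h import *
s=cv2.imread("pics/scene0.png");t=cv2.imread("pics/top0.png")
crop(t,230,105,480,205,3.2,"pics/t0c.png"); crop(s,180,110,350,300,3.1,"pics/s0c.png")
for n,i in(("top",t),("scene",s)):
  for c,l in tabs(i,n).items():
    for r,A,k in l:
        print(n,c,np.round(r[0],1),np.round(r[1],1),round(r[2]),A)
E
```

```text
top red [454.2 164.3] [26.9 13.3] 56 261.5
top red [356.5 126.5] [23. 39.] 90 270.5
top yellow [344.5 190.8] [ 7.6 51.1] 89 318.0
top yellow [444.5 169.6] [19.6  9.7] 52 102.0
top yellow [316.1 125.4] [18.3 40.2] 88 255.0
top green [177.5 220. ] [6. 9.] 90 45.5
top green [396.5 126. ] [22. 39.] 90 187.5
top blue [344.5 240.6] [50.7  6.5] 13 272.0
top blue [147.3 218.1] [9.7 7.2] 68 58.0
top blue [275.2 125.9] [18.2 40.4] 87 220.0
top blue [67.6 61.2] [124.1  77.5] 3 8442.0
scene red [324.  239.5] [ 3.5 24.7] 45 37.5
scene red [244.6 202.8] [26.2 33. ] 60 218.0
scene red [233.1 137.4] [ 9.4 19.4] 34 119.0
scene yellow [263.6 223.4] [29.  33.8] 59 242.5
scene yellow [297.5 158.9] [31.9  5.1] 41 120.0
scene green [401.3 296.3] [10.8  7.5] 34 70.5
scene green [227.2 183.9] [23.4 31.2] 62 151.0
scene blue [420.7 318.3] [ 8.2 11.1] 22 75.0
scene blue [282.  247.5] [31.4 30. ] 59 217.5
scene blue [320.6 195. ] [31.   4.1] 59 99.5
scene blue [616.5 165.5] [106.1 113.9] 26 8103.0
scene blue [485.3  90.5] [128.5 111.4] 19 8505.5
scene blue [356.7  38.7] [86.2 45.7] 76 2417.5
scene blue [48.  61.5] [ 96. 123.] 0 8505.0
```

Run:
```python
from h import *
t=cv2.imread("pics/top0.png");crop(t,110,150,270,260,5,"pics/t0m.png")
```

```text
(no output)
```

View pics/t0c.png

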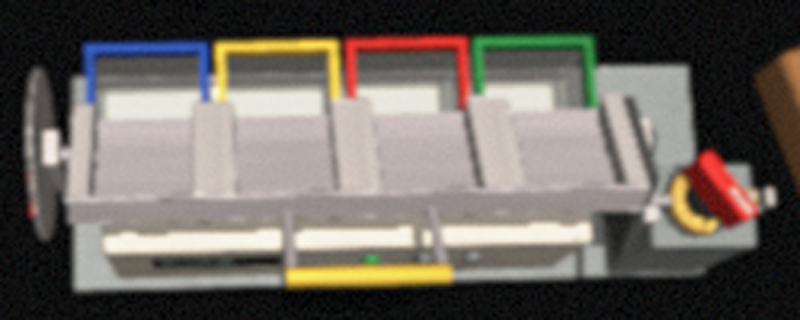

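View pics/s0c.png

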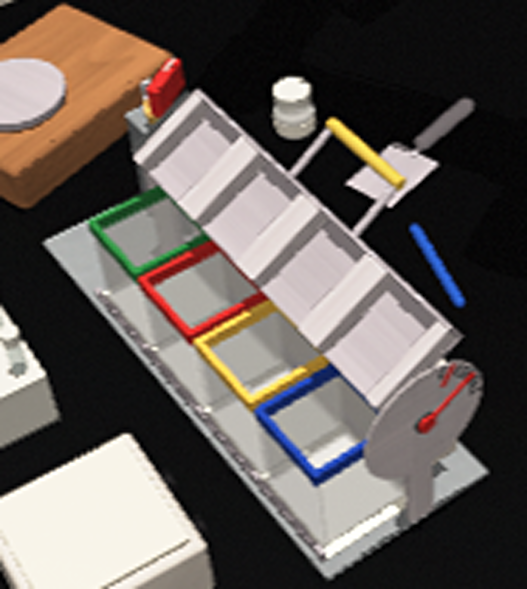

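View pics/t0m.png

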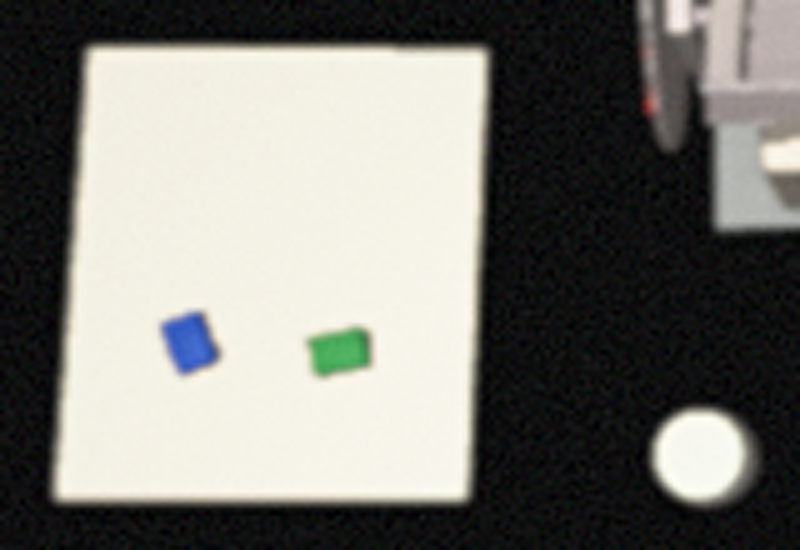

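Run:
```python
from h import *
T=lambda u,v:(230+u/3.2,105+v/3.2); S=lambda u,v:(180+u/3.1,110+v/3.1)
a=onz("top",*T(84,41),.12); b=onz("top",*T(597,35),.12); print("far jar corners",a,b, np.linalg.norm(a-b))
print("scene blue far", onz("scene",*S(318,481),.12), "green far right", onz("scene",*S(93,222),.12))
# handle ends (centres of ends)
print("handle L",tri(S(401,184),T(287,277)),"R",tri(S(332,122),T(452,272)))
# stand plate far left/near left corners z=~.01
print("base top: nearleft",onz("top",*T(75,290),.01),"farright",onz("top",*T(690,66),.01))
print("base scene: farleft",onz("scene",*S(330,577),.005),"nearleft",onz("scene",*S(487,470),.005),"farright",onz("scene",*S(45,242),.005))
# knob top
print("knobtop ctr", onz("top",*T(727,185),.195), onz("scene",*S(168,82),.195))
print("knobtop ends", onz("top",*T(703,153),.195), onz("top",*T(752,218),.195))
for c in("green","blue"):
    for n in("top","scene"):
        l=[x for x in tabs(cv2.imread(f"pics/{n}0.png"),n)[c] if x[1]<80][0]
        pts=np.array([onz(n,u,v,.012)[:2] for u,v in l[2][:,0]],np.float32)*1000
        print(c,n,cv2.minAreaRect(pts), pts.mean(0))
f=K("top")[0]; print(f)
```

```text
far jar corners [0.67483834 0.08064284 0.12      ] [ 0.69612237 -0.31638381  0.12      ] 0.39759674167475256
scene blue far [0.67156713 0.08871001 0.12      ] green far right [ 0.69070658 -0.30181192  0.12      ]
handle L [ 0.47720871 -0.07348778  0.22876802] R [ 0.48321609 -0.18174649  0.22967578]
base top: nearleft [0.49880904 0.09170317 0.01      ] farright [ 0.71404965 -0.43177933  0.01      ]
base scene: farleft [0.68044879 0.10825265 0.005     ] nearleft [0.49989497 0.09573211 0.005     ] farright [ 0.71306926 -0.42335192  0.005     ]
knobtop ctr [ 0.56009702 -0.38440585  0.195     ] [ 0.56327991 -0.36389882  0.195     ]
knobtop ends [ 0.58270817 -0.36790172  0.195     ] [ 0.53694355 -0.40148871  0.195     ]
green top ((427.855712890625, 284.95263671875), (15.706084251403809, 23.145891189575195), 4.540735244750977) [428.18893 284.54236]
green scene ((429.51531982421875, 290.3981018066406), (23.366731643676758, 28.664466857910156), 14.553271293640137) [429.38846 290.4164 ]
blue top ((430.4919738769531, 362.75579833984375), (25.489744186401367, 18.180917739868164), 26.243383407592773) [430.67325 362.61368]
blue scene ((432.1422119140625, 367.94970703125), (32.7806510925293, 20.291189193725586), 27.562349319458008) [432.64755 368.08987]
384.78711721982273
```

Run:
```python
from h import *
s=cv2.imread("pics/scene0.png");t=cv2.imread("pics/top0.png")
crop(s,205,110,265,170,8,"pics/s0k.png"); crop(t,420,140,480,200,8,"pics/t0k.png");crop(s,250,0,340,70,8,"pics/s0g.png")
a=cv2.imread("pics/s0k.png");b=cv2.imread("pics/t0k.png");cv2.imwrite("pics/k0.png",np.hstack([a,b])[:, :960])
T=lambda u,v:(230+u/3.2,105+v/3.2); S=lambda u,v:(180+u/3.1,110+v/3.1)
for p,q in((S(401,184),T(287,277)),(S(332,122),T(452,272)),((401.3,296.3),(177.5,220)),((420.7,318.3),(147.3,218.1)),(S(318,481),T(84,41)),(S(93,222),T(597,35))):
    X=tri(p,q); print(X,proj("scene",X)-p,proj("top",X)-q)
print(proj("scene",get_state()["eef_pos"]))
```

```text
[ 0.47720871 -0.07348778  0.22876802] [-0.55245517 -0.10038708] [-0.49857622  0.545741  ]
[ 0.48321609 -0.18174649  0.22967578] [-0.87371203 -0.22821839] [-0.84879767  0.90704074]
[0.42738111 0.28759831 0.00620302] [-0.44620904  0.00080273] [-0.3387671   0.32860804]
[0.43016784 0.36576514 0.00629105] [-0.38160646  0.00709889] [-0.28937931  0.26619086]
[0.67305457 0.08350971 0.11646426] [-1.4533624  -0.29068644] [-1.04486637  1.15935184]
[ 0.69267868 -0.31306954  0.11559684] [-1.91366879 -0.8082471 ] [-1.81413986  1.89481564]
[288.99873003  52.78339065]
```

View pics/k0.png

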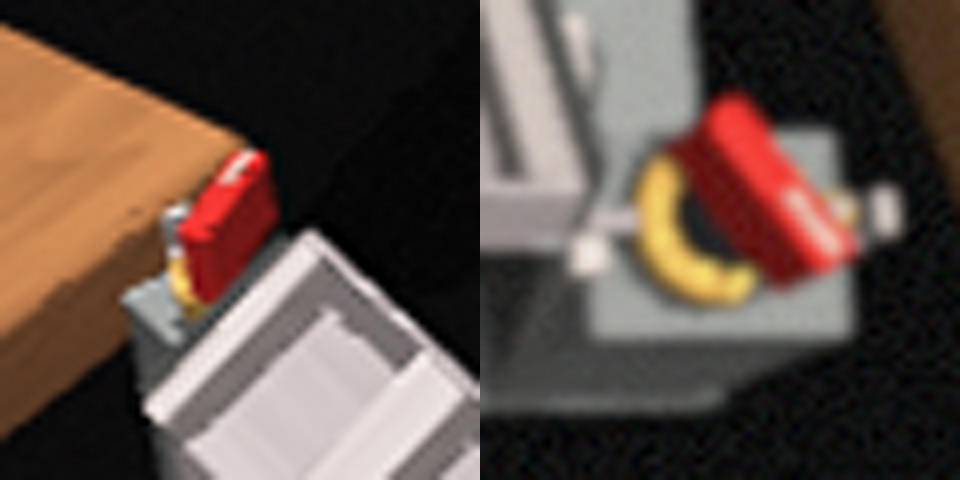

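View pics/s0g.png

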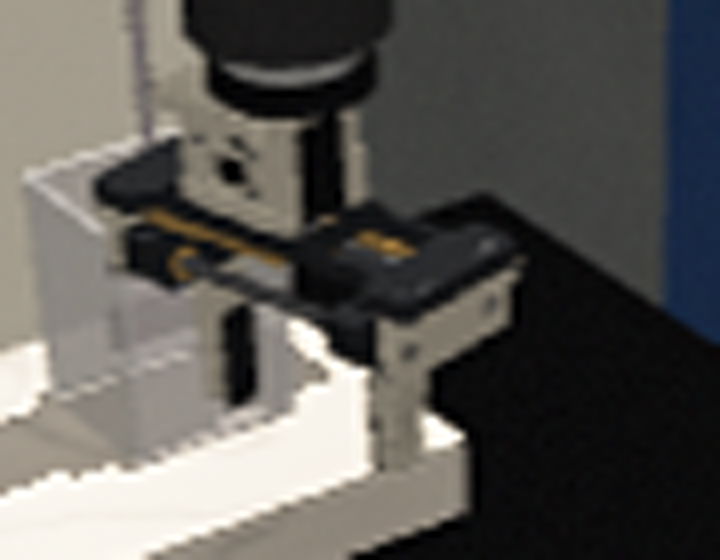

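```bash
cat >> h.py <<'E'
from scipy.spatial.transform import Rotation as Ro
O=np.array([.591,-.121,0]); YAW=.056
def st(x,y,z):
    c,s=np.cos(YAW),np.sin(YAW); return O+np.array([c*x-s*y,s*x+c*y,z])
def go(X,yaw=None):
    s=get_state(); R=Ro.from_euler("xyz",s["ee_rot"]); p=s["eef_pos"]
    d=R.inv().apply(np.array(X)-p); print("tcp",p.round(4),"rot",s["ee_rot"].round(3),"F",s["force"].round(2),"w",round(s["width"],4),"t",s["t"])
    print("shift total (units)",(d/.5).round(4))
    if yaw is not None:
        r=(R.inv()*Ro.from_euler("xyz",[np.pi,0,yaw])).as_rotvec(); print("turn total (units)",(r/np.pi).round(4),"rows>=",np.linalg.norm(r)/.1499)
E
python3 -m inch '[[[0,0,-0.08,0,0,0,0],[0,0,-0.08,0,0,0,0],[0,0,-0.08,0,0,0,0],[0,0,0,0,0,-0.043,0],[0,0,0,0,0,-0.043,0],[0,0,0,0,0,-0.043,0],[0,0,0,0,0,-0.043,0],[0,0,0,0,0,-0.043,0],[0,0,0,0,0,-0.043,0],[0,0,0,0,0,-0.043,0],[0,0,0,0,0,-0.043,0],[0,0,0,0,0,-0.043,0],[0,0,0,0,0,-0.043,0],[0,0,0,0,0,0,0],[0,0,0,0,0,0,0]]]' 10
python3 - <<'E'
from h import *
go([.480,-.128,.32],-np.pi/2+YAW)
E
```

```text
t: 1.6
eef_pos: [0.1779, -0.651, 0.3462]
ee_rot: [3.141, 0.001, -1.528]
force: [-0.6, 0.4, 0.2]
width: 0.0877
tcp [ 0.1779 -0.651   0.3462] rot [ 3.141e+00  1.000e-03 -1.528e+00] F [-0.57  0.36  0.24] w 0.0877 t 1.6
shift total (units) [-1.0191 -0.6485  0.0529]
turn total (units) [ 0.0001  0.0002 -0.0042] rows>= 0.08743066037917774
```

```bash
python3 -m inch '[[[-0.053,-0.034,0.003,0,0,-0.0042,0],[-0.053,-0.034,0.003,0,0,0,0],[-0.053,-0.034,0.003,0,0,0,0],[-0.053,-0.034,0.003,0,0,0,0],[-0.053,-0.034,0.003,0,0,0,0],[-0.053,-0.034,0.003,0,0,0,0],[-0.053,-0.034,0.003,0,0,0,0],[-0.053,-0.034,0.003,0,0,0,0],[-0.053,-0.034,0.003,0,0,0,0],[-0.053,-0.034,0.003,0,0,0,0],[-0.053,-0.034,0.003,0,0,0,0],[-0.053,-0.034,0.003,0,0,0,0],[-0.053,-0.034,0.003,0,0,0,0],[-0.053,-0.034,0.003,0,0,0,0],[-0.053,-0.034,0.003,0,0,0,0],[-0.053,-0.034,0.003,0,0,0,0],[-0.053,-0.034,0.003,0,0,0,0],[-0.053,-0.034,0.003,0,0,0,0],[-0.053,-0.034,0.003,0,0,0,0],[0,0,0,0,0,0,0]]]'
python3 - <<'E'
from h import *
go([.480,-.128,.32],-np.pi/2+YAW)
s=grab_frame("scene");t=grab_frame("top")
crop(t,230,105,480,205,3.2,"pics/t1c.png"); crop(s,180,80,350,270,3.1,"pics/s1c.png")
E
```

```text
t: 3.6
eef_pos: [0.4717, -0.1269, 0.3176]
ee_rot: [3.141, 0.0, -1.512]
force: [0.4, -0.6, 0.3]
width: 0.0877
tcp [ 0.4717 -0.1269  0.3176] rot [ 3.141  0.    -1.512] F [ 0.38 -0.57  0.32] w 0.0877 t 3.6
shift total (units) [ 0.0031 -0.0164 -0.0048]
turn total (units) [0.0001 0.0001 0.001 ] rows>= 0.020964433466666443
```

View pics/s1c.png

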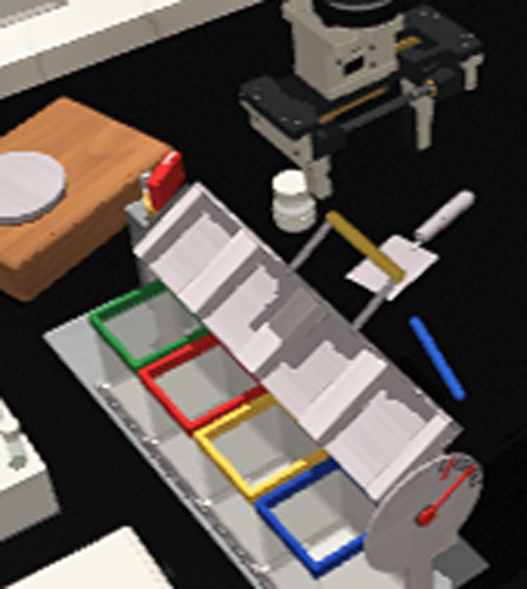

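View pics/t1c.png

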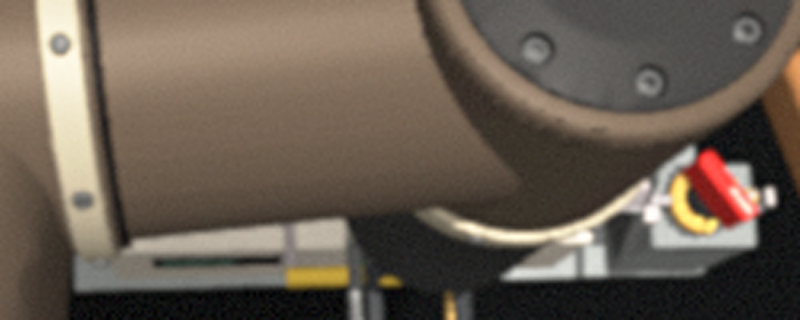

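```bash
python3 -m inch '[[[0.003,-0.016,0,0,0,0,0.5],[0,0,0,0,0,0,0.5],[0,0,0.04,0,0,0,0.5],[0,0,0.04,0,0,0,0.5],[0,0,0.04,0,0,0,0.5],[0,0,0.04,0,0,0,0.5],[0,0,0.04,0,0,0,0.5],[0,0,0,0,0,0,0.5]]]' 5
python3 - <<'E'
from h import *
go([.480,-.128,.217],-np.pi/2+YAW)
s=grab_frame("scene")
crop(s,230,80,350,200,5,"pics/s2c.png")
E
```

```text
t: 4.5
eef_pos: [0.4767, -0.131, 0.2157]
ee_rot: [3.137, 0.0, -1.513]
force: [-0.5, -0.0, 0.1]
width: 0.0444
tcp [ 0.4767 -0.131   0.2157] rot [ 3.137  0.    -1.513] F [-0.53 -0.01  0.06] w 0.0444 t 4.5
shift total (units) [-0.0056 -0.0069 -0.0027]
turn total (units) [0.0015 0.0001 0.0006] rows>= 0.03341516357510093
```

View pics/s2c.png

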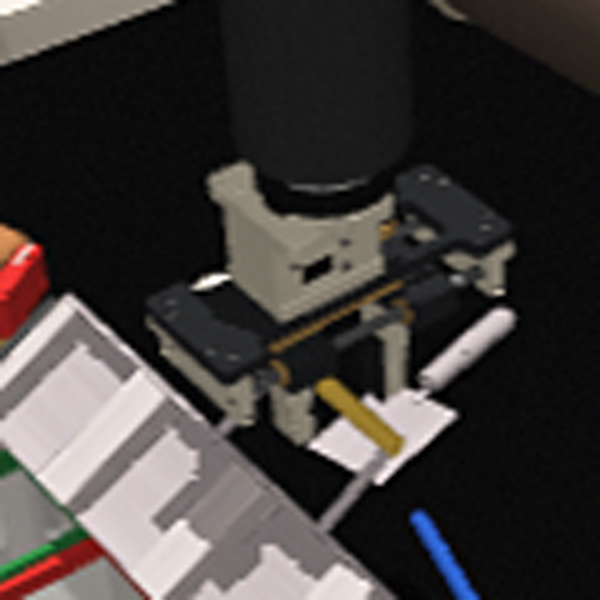

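```bash
python3 -m inch '[[[0,-0.004,0,0,0,0,0.7],[0,0,0,0,0,0,0.85],[0,0,0,0,0,0,1],[0,0,0,0,0,0,1],[0,0,0,0,0,0,1]]]' 8
python3 - <<'E'
from h import *
go([.480,-.128,.217],-np.pi/2+YAW)
s=grab_frame("scene")
crop(s,230,80,350,200,5,"pics/s3c.png")
E
```

```text
t: 5.05
eef_pos: [0.4803, -0.1302, 0.2184]
ee_rot: [3.142, 0.0, -1.511]
force: [-1.2, -0.4, 1.1]
width: 0.0127
tcp [ 0.4803 -0.1302  0.2184] rot [ 3.142  0.    -1.511] F [-1.17 -0.35  1.1 ] w 0.0127 t 5.05
shift total (units) [-0.0045  0.0004  0.0027]
turn total (units) [0.     0.     0.0013] rows>= 0.026901911274574326
```

View pics/s3c.png

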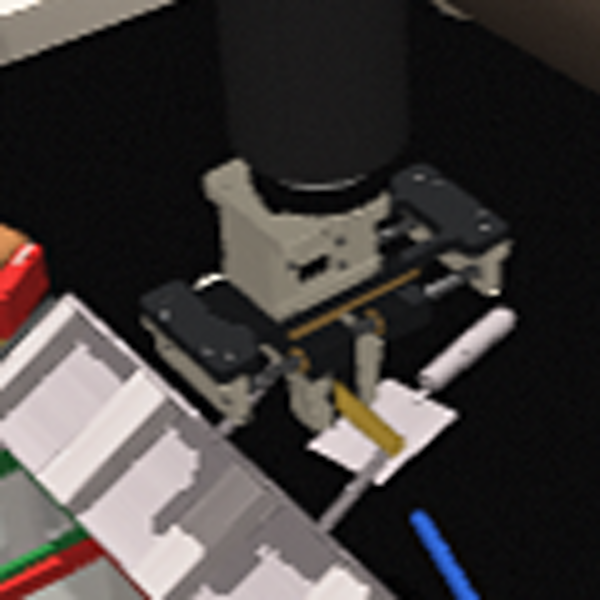

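```bash
python3 -m inch '[[[0,0.0068,0.01,0,0,0,1],[0,0.0064,0.01,0,0,0,1],[0,0.0058,0.01,0,0,0,1],[0,0.0052,0.01,0,0,0,1],[0,0.0048,0.01,0,0,0,1],[0,0.0042,0.01,0,0,0,1],[0,0.0036,0.01,0,0,0,1],[0,0.0032,0.01,0,0,0,1],[0,0.0028,0.01,0,0,0,1],[0,0,0,0,0,0,1]]]' 8
python3 - <<'E'
from h import *
go(st(-.135,0,.16),-np.pi/2+YAW)
E
python3 -m inch '[[[0,0.0024,0.01,0,0,0,1],[0,0.002,0.01,0,0,0,1],[0,0,0,0,0,0,1]]]' 8
python3 - <<'E'
from h import *
go(st(-.135,0,.16),-np.pi/2+YAW)
s=grab_frame("scene")
crop(s,210,80,350,280,3,"pics/s4c.png")
E
```

```text
t: 6.1
eef_pos: [0.4583, -0.1315, 0.1719]
ee_rot: [3.14, 0.0, -1.511]
force: [-2.6, -0.2, -1.8]
width: 0.0127
tcp [ 0.4583 -0.1315  0.1719] rot [ 3.14   0.    -1.511] F [-2.59 -0.16 -1.84] w 0.0127 t 6.1
shift total (units) [-0.0062  0.0038  0.0239]
turn total (units) [0.0006 0.0001 0.0012] rows>= 0.028070879200493372
t: 6.4
eef_pos: [0.456, -0.1317, 0.1622]
ee_rot: [3.139, 0.0, -1.511]
force: [-4.0, 0.2, -1.5]
width: 0.0127
tcp [ 0.456  -0.1317  0.1622] rot [ 3.139  0.    -1.511] F [-4.05  0.22 -1.54] w 0.0127 t 6.4
shift total (units) [-0.0062 -0.0008  0.0043]
turn total (units) [0.0007 0.0001 0.0012] rows>= 0.028986630111585646
```

View pics/s4c.png

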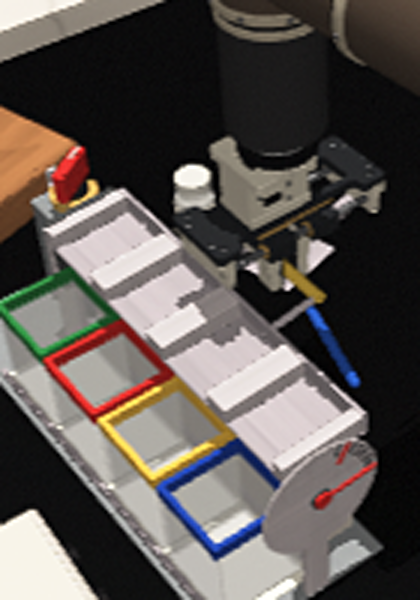

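```bash
python3 -m inch '[[[0,-0.002,0.004,0,0,0,1],[0,0,0.004,0,0,0,1],[0,0,0,0,0,0,1]]]' 8
python3 -m inch '[[[0,0,0.004,0,0,0,1],[0,0,0.004,0,0,0,1],[0,0,0,0,0,0,1]]]' 8
```

```text
t: 6.75
eef_pos: [0.4553, -0.1317, 0.158]
ee_rot: [3.136, 0.0, -1.511]
force: [-9.5, 0.6, -0.0]
width: 0.0124
t: 7.05
eef_pos: [0.4546, -0.1318, 0.1538]
ee_rot: [3.135, 0.0, -1.512]
force: [-11.7, 0.0, -0.3]
width: 0.0123
```

```bash
python3 -m inch '[[[0,0.004,0,0,0,0,1],[0,0,0,0,0,0,1]]]' 8
python3 - <<'E'
from h import *
go(st(-.135,0,.16),-np.pi/2+YAW)
s=grab_frame("scene");
crop(s,290,210,350,270,8,"pics/a.png");crop(s,205,110,265,170,8,"pics/b.png")
cv2.imwrite("pics/s5.png",np.hstack([cv2.imread("pics/a.png"),cv2.imread("pics/b.png")])[:,:960])
E
```

```text
t: 7.25
eef_pos: [0.4547, -0.1317, 0.1545]
ee_rot: [3.139, 0.0, -1.511]
force: [-5.9, -0.2, -1.9]
width: 0.0126
tcp [ 0.4547 -0.1317  0.1545] rot [ 3.139  0.    -1.511] F [-5.93 -0.19 -1.88] w 0.0126 t 7.25
shift total (units) [-0.0062 -0.0033 -0.011 ]
turn total (units) [0.0008 0.0001 0.0012] rows>= 0.029273719208812166
```

View pics/s5.png

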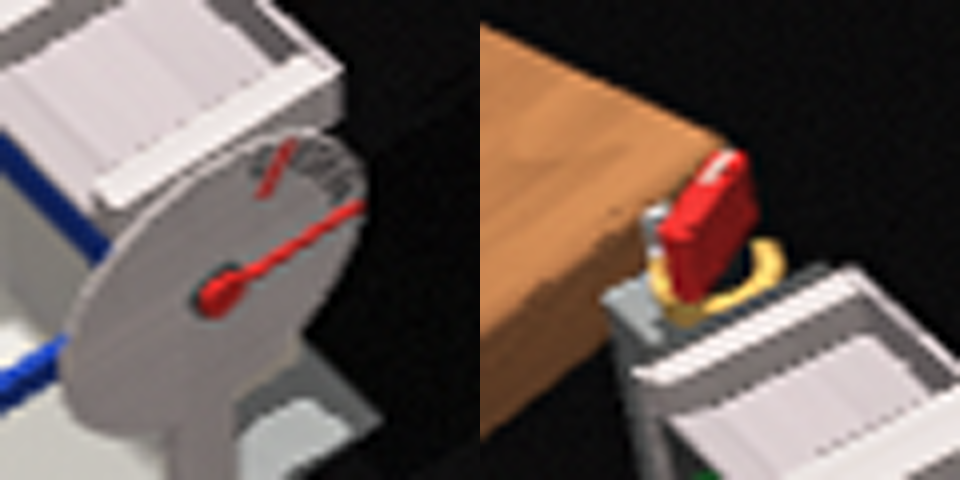

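Run:
```python
from h import *
for th in(0,5,10,15,30,60):
    a=np.radians(th)
    p=proj("scene",st(0,.235,.15));q=proj("scene",st(-.045*np.cos(a),.235,.15+.045*np.sin(a)))
    print(th,(p-[290,210])*8,(q-[290,210])*8, np.degrees(np.arctan2(*(q-p)[::-1])))
print(np.degrees(np.arctan2(205-290,362-218)))
```

```text
0 [222.74617738 300.5087857 ] [331.24507264 231.89974818] -32.30712395649683
5 [222.74617738 300.5087857 ] [330.94275984 224.66549095] -35.02956460264793
10 [222.74617738 300.5087857 ] [329.82424654 217.96644063] -37.62724059962184
15 [222.74617738 300.5087857 ] [327.89157914 211.85601976] -40.13572779429572
30 [222.74617738 300.5087857 ] [317.31861425 197.53669887] -47.43476639783983
60 [222.74617738 300.5087857 ] [277.1928316  190.10559561] -63.74923774087818
-30.55240928515972
```

```bash
python3 -m inch '[[[0,0,0,0,0,0,0.7],[0,0,0,0,0,0,0.7],[0,0,-0.04,0,0,0,0.7],[0,0,-0.04,0,0,0,0.7],[0,-0.002,0,0,0,0,1],[0,0,0,0,0,0,1],[0,0,0,0,0,0,1],[0,0,0,0,0,0,1],[0,0,0.02,0,0,0,1],[0,0,0,0,0,0,1]]]' 8
python3 -m inch '[[[0,0,0.004,0,0,0,1],[0,0,0.004,0,0,0,1],[0,0,0.004,0,0,0,1],[0,0,0,0,0,0,1]]]' 8
```

```text
t: 8.3
eef_pos: [0.456, -0.1316, 0.1832]
ee_rot: [3.139, 0.0, -1.511]
force: [-0.5, 0.0, -0.5]
width: 0.0003
t: 8.7
eef_pos: [0.4568, -0.1316, 0.1788]
ee_rot: [3.141, 0.0, -1.511]
force: [-0.0, -0.7, -0.3]
width: 0.0004
```

```bash
python3 -m inch '[[[0,0,0.004,0,0,0,1],[0,0,0.002,0,0,0,1],[0,0,0,0,0,0,1]]]' 8
python3 -m inch '[[[0,0,0.004,0,0,0,1],[0,0,0.002,0,0,0,1],[0,0,0,0,0,0,1]]]' 8
```

```text
t: 9.0
eef_pos: [0.4571, -0.1317, 0.1767]
ee_rot: [-3.141, -0.0, -1.511]
force: [-2.0, 0.4, 5.4]
width: 0.0004
t: 9.3
eef_pos: [0.4586, -0.1318, 0.1762]
ee_rot: [-3.138, -0.001, -1.509]
force: [-11.3, 5.6, 29.6]
width: 0.0031
```

```bash
python3 -m inch '[[[0,0,-0.02,0,0,0,0.3],[0,0,-0.05,0,0,0,0.3],[0,0,-0.05,0,0,0,0.3],[0,0,-0.05,0,0,0,0.3],[0,0,-0.05,0,0,0,0.3],[0,0,0,0,0,0,0.3]]]' 8
python3 - <<'E'
from h import *
go(st(-.045,-.262,.27),-np.pi/2+YAW-1.0); print(st(-.045,-.262,.27))
E
```

```text
t: 9.9
eef_pos: [0.4587, -0.1319, 0.2866]
ee_rot: [-3.136, -0.001, -1.51]
force: [0.2, -0.3, -0.0]
width: 0.0457
tcp [ 0.4587 -0.1319  0.2866] rot [-3.136e+00 -1.000e-03 -1.510e+00] F [ 0.21 -0.33 -0.04] w 0.0457 t 9.9
shift total (units) [ 0.5178 -0.1729  0.0347]
turn total (units) [-0.0018  0.0007  0.3197] rows>= 6.700658661458685
[ 0.56073487 -0.38510797  0.27      ]
```

```bash
python3 -m inch '[[[0.0518,-0.0173,0,-0.0018,0,0,0.3],[0.0518,-0.0173,0,0,0,0,0.3],[0.0518,-0.0173,0,0,0,0,0.3],[0.0518,-0.0173,0,0,0,0,0.3],[0.0518,-0.0173,0,0,0,0,0.3],[0.0518,-0.0173,0,0,0,0,0.3],[0.0518,-0.0173,0,0,0,0,0.3],[0.0518,-0.0173,0,0,0,0,0.3],[0.0518,-0.0173,0,0,0,0,0.3],[0.0518,-0.0173,0,0,0,0,0.3],[0,0,0,0,0,0.04,0.3],[0,0,0,0,0,0.04,0.3],[0,0,0,0,0,0.04,0.3],[0,0,0,0,0,0.04,0.3],[0,0,0,0,0,0.04,0.3],[0,0,0,0,0,0.04,0.3],[0,0,0,0,0,0.04,0.3],[0,0,0,0,0,0.04,0.3],[0,0,0,0,0,0,0.3]]]' 8
python3 - <<'E'
from h import *
go(st(-.045,-.262,.27),-np.pi/2+YAW-1.0)
s=grab_frame("scene");t=grab_frame("top")
crop(s,205,90,265,150,8,"pics/a.png");crop(t,420,140,480,200,8,"pics/b.png")
cv2.imwrite("pics/s6.png",cv2.resize(np.hstack([cv2.imread("pics/a.png"),cv2.imread("pics/b.png")]),(800,400)))
E
```

```text
t: 11.8
eef_pos: [0.5587, -0.3848, 0.2818]
ee_rot: [3.138, -0.005, -2.518]
force: [0.3, 0.4, 0.2]
width: 0.0615
tcp [ 0.5587 -0.3848  0.2818] rot [ 3.138 -0.005 -2.518] F [0.27 0.39 0.25] w 0.0615 t 11.8
shift total (units) [-0.003  -0.0029  0.0235]
turn total (units) [ 0.0013 -0.0016 -0.001 ] rows>= 0.04857634359542849
```

View pics/s6.png

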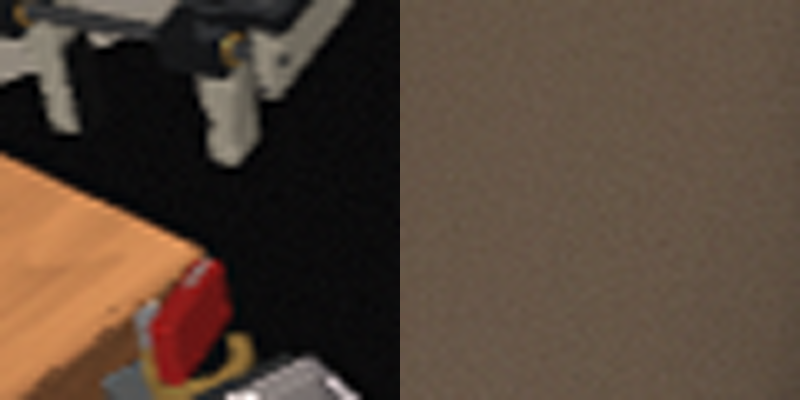

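```bash
python3 -m inch '[[[-0.003,-0.003,0.038,0.0013,-0.0016,0,0.3],[0,0,0.038,0,0,0,0.3],[0,0,0.038,0,0,0,0.3],[0,0,0.038,0,0,0,0.4],[0,0,0.038,0,0,0,0.4],[0,0,0.034,0,0,0,0.4],[0,0,0,0,0,0,0.4],[0,0,0,0,0,0,0.4]]]' 10
python3 - <<'E'
from h import *
go(st(-.045,-.262,.167),-np.pi/2+YAW-1.0)
s=grab_frame("scene");t=grab_frame("top")
crop(s,205,90,265,150,8,"pics/s7.png")
E
```

```text
t: 12.7
eef_pos: [0.561, -0.3855, 0.1708]
ee_rot: [-3.141, -0.0, -2.514]
force: [-0.8, 0.5, 0.3]
width: 0.0524
tcp [ 0.561  -0.3855  0.1708] rot [-3.141 -0.    -2.514] F [-0.78  0.53  0.27] w 0.0524 t 12.7
shift total (units) [-0.      0.001   0.0075]
turn total (units) [-0.0003 -0.0001  0.0002] rows>= 0.007796002044728035
```

View pics/s7.png

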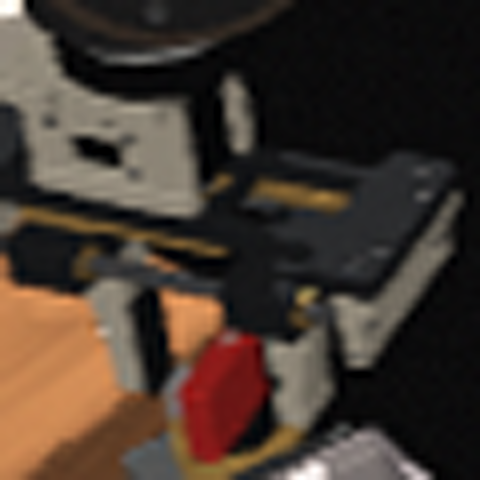

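Knob bar lies between the fingers. Close, then turn anticlockwise.

```bash
python3 -m inch '[[[0,0,0.004,0,0,0,0.7],[0,0,0,0,0,0,0.8],[0,0,0,0,0,0,1],[0,0,0,0,0,0,1],[0,0,0,0,0,0,1],[0,0,0,0,0,0,1]]]' 25
python3 -m inch '[[[0,0,0,0,0,-0.02,1],[0,0,0,0,0,-0.02,1],[0,0,0,0,0,-0.02,1],[0,0,0,0,0,-0.02,1],[0,0,0,0,0,-0.02,1],[0,0,0,0,0,-0.02,1],[0,0,0,0,0,-0.02,1],[0,0,0,0,0,0,1]]]' 25
python3 -c "
from h import *
go(st(-.045,-.262,.167),-np.pi/2+YAW);print(get_state()['moment'])"
```

```text
t: 13.4
eef_pos: [0.56, -0.384, 0.1687]
ee_rot: [3.14, -0.0, -2.516]
force: [-4.4, 6.8, 3.8]
width: 0.0138
t: 14.2
eef_pos: [0.5598, -0.3839, 0.1687]
ee_rot: [3.14, 0.001, -2.074]
force: [-3.4, 7.4, 6.3]
width: 0.0137
tcp [ 0.5598 -0.3839  0.1687] rot [ 3.140e+00  1.000e-03 -2.074e+00] F [-3.4   7.39  6.28] w 0.0137 t 14.2
shift total (units) [ 0.0013 -0.0028  0.0034]
turn total (units) [ 0.0006  0.0004 -0.1779] rows>= 3.7286101971673395
[2.82913371 1.59330405 0.14331052]
```

```bash
python3 -m inch '[[[0,0,0,0,0,-0.02,1],[0,0,0,0,0,-0.02,1],[0,0,0,0,0,-0.02,1],[0,0,0,0,0,-0.02,1],[0,0,0,0,0,-0.02,1],[0,0,0,0,0,-0.02,1],[0,0,0,0,0,-0.02,1],[0,0,0,0,0,-0.02,1],[0,0,0,0,0,-0.016,1],[0,0,0,0,0,0,1]]]' 25
python3 -c "
from h import *
go(st(-.045,-.262,.167),-np.pi/2+YAW);print(get_state()['moment'])"
```

```text
t: 15.2
eef_pos: [0.5595, -0.3839, 0.1687]
ee_rot: [3.14, 0.002, -1.521]
force: [-4.9, 7.5, 6.3]
width: 0.014
tcp [ 0.5595 -0.3839  0.1687] rot [ 3.140e+00  2.000e-03 -1.521e+00] F [-4.93  7.52  6.25] w 0.014 t 15.2
shift total (units) [ 0.0026 -0.0023  0.0033]
turn total (units) [ 0.0006  0.0005 -0.0021] rows>= 0.046718562928811276
[2.83335486 1.87539031 0.06576605]
```

```bash
python3 -m inch '[[[0,0,0,0,0,0,0.7],[0,0,0,0,0,0,0.5],[0,0,0,0,0,0,0.5],[0,0,-0.03,0,0,0,0.5],[0,0,-0.05,0,0,0,0.5],[0,0,-0.08,0,0,0,0.5],[0,0,-0.08,0,0,0,0.5],[-0.09,0.03,0,0,0,0,0.5],[-0.09,0.03,0,0,0,0,0.5],[-0.09,0.03,0,0,0,0,0.5],[-0.09,0.03,0,0,0,0,0.5],[-0.09,0.02,0,0,0,0,0.5],[-0.09,0.02,0,0,0,0,0.5],[-0.09,0.02,0,0,0,0,0.5],[-0.09,0.02,0,0,0,0,0.5],[-0.09,0.02,0,0,0,0,0.5],[-0.09,0.02,0,0,0,0,0.5],[-0.09,0.02,0,0,0,0,0.5],[-0.09,0.02,0,0,0,0,0.5],[-0.09,0,0,0,0,0,0.5]]]' 25
python3 - <<'E'
from h import *
go([.43,.285,.3])
s=grab_frame("scene");t=grab_frame("top")
cv2.imwrite("pics/scene8.png",s);cv2.imwrite("pics/top8.png",t)
crop(t,230,105,480,205,3.2,"pics/t8c.png"); crop(s,180,110,350,300,3.1,"pics/s8c.png")
E
```

```text
t: 17.2
eef_pos: [0.3921, 0.194, 0.2901]
ee_rot: [-3.138, 0.002, -1.522]
force: [1.6, 0.8, 0.4]
width: 0.0437
tcp [0.3921 0.194  0.2901] rot [-3.138e+00  2.000e-03 -1.522e+00] F [1.57 0.78 0.43] w 0.0437 t 17.2
shift total (units) [-0.1781 -0.0845 -0.0193]
```

View pics/t8c.png

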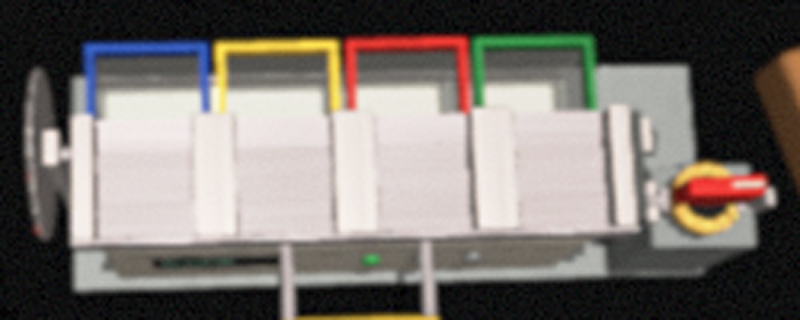

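View pics/s8c.png

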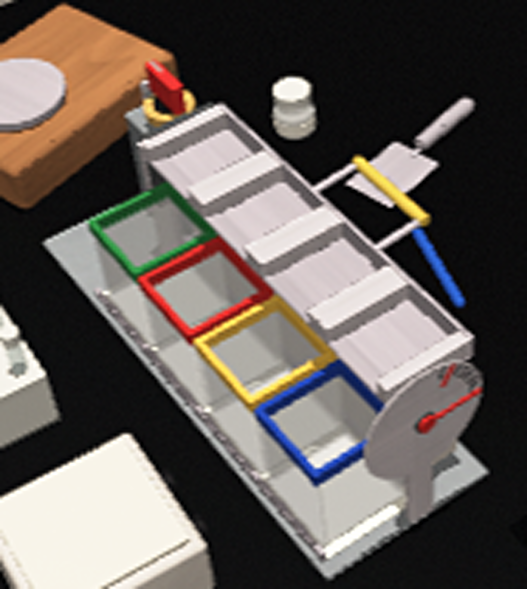

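View pics/top8.png

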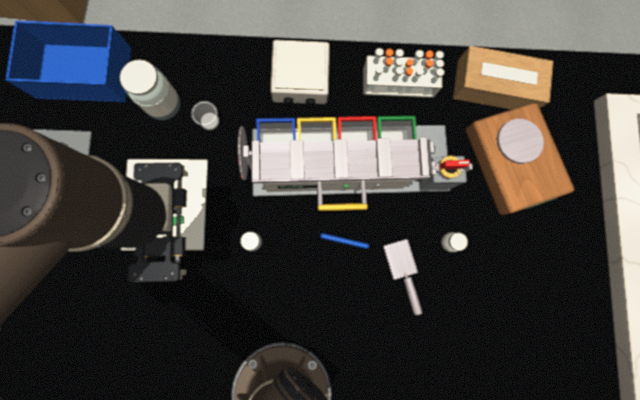

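Run:
```python
from h import *
T=lambda u,v:(230+u/3.2,105+v/3.2)
c,s=np.cos(YAW),np.sin(YAW)
def inv(X): d=X-O; return np.array([c*d[0]+s*d[1],-s*d[0]+c*d[1]])
for nm,p,z in [("div34",(213,115),.182),("div34n",(215,240),.182),("div23",(353,112),.182),("div12",(493,110),.182),("div12n",(497,235),.182),("wall left far",(83,117),.182),("wall left near",(82,240),.182),("right far",(620,107),.182),("handle",((318+367)/2*0+ (342.8-230)*3.2,(207-105)*3.2),.17)]:
    print(nm,inv(onz("top",*T(*p),z)).round(4))
for k,y in((1,-.15),(4,.15)): print(k,st(-.03,y,.16))
t=cv2.imread("pics/scene8.png"); 
for c_ in("green","blue"):
    l=[x for x in tabs(t,"scene")[c_] if 30<x[1]<130]; 
    for x in l: print(c_,x[0],x[1],onz("scene",*x[0][0],.012))
```

```text
div34 [0.0157 0.0991]
div34n [-0.0747  0.0997]
div23 [ 0.0162 -0.0006]
div12 [ 0.0159 -0.1013]
div12n [-0.0754 -0.099 ]
wall left far [0.0158 0.1908]
wall left near [-0.0727  0.192 ]
right far [ 0.0166 -0.1936]
handle [-0.1364 -0.0015]
1 [ 0.56944264 -0.27244398  0.16      ]
4 [0.55265142 0.02708574 0.16      ]
green ((401.2691650390625, 296.34613037109375), (10.816654205322266, 7.488452911376953), 33.6900634765625) 69.5 [0.42949566 0.29059695 0.012     ]
blue ((420.6896667480469, 318.2758483886719), (8.170595169067383, 11.141719818115234), 21.801406860351562) 75.0 [0.43219461 0.36805953 0.012     ]
blue ((321.1470642089844, 195.91175842285156), (28.81175994873047, 4.115965843200684), 59.03623962402344) 95.0 [ 0.39040229 -0.14042872  0.012     ]
```

Run:
```python
from h import *
T=lambda u,v:(110+u/5,150+v/5)
for n,a,b,w in (("green",(313,359),(365,344),[.4274,.2876]),("blue",(181,318),(200,365),[.4302,.3658])):
    A=onz("top",*T(*a),.014)[:2];B=onz("top",*T(*b),.014)[:2]; d=B-A
    print(n,"len",np.linalg.norm(d),"top mid",(A+B)/2)
    ang=np.arctan2(d[1],d[0])  # long dir; tool x along long axis: yaw=ang mod pi
    for y in(ang,ang+np.pi,ang-np.pi): print("   yaw",round(y,3),"q6",round(y-np.arctan2(w[1],w[0])+np.pi/2,3))
ts=cv2.imread("pics/scene8.png");crop(ts,385,275,445,335,8,"pics/s8m.png")
go([.4278,.2868,.12],-1.5)
```

```text
green len 0.02744515502967415 top mid [0.42686307 0.28345729]
   yaw -1.252 q6 -0.273
   yaw 1.89 q6 2.869
   yaw -4.393 q6 -3.415
blue len 0.02693679093352921 top mid [0.42978358 0.35995462]
   yaw -2.681 q6 -1.815
   yaw 0.46 q6 1.326
   yaw -5.823 q6 -4.957
tcp [0.3931 0.1966 0.2893] rot [-3.139e+00  1.000e-03 -1.519e+00] F [-0.5  -0.1   0.51] w 0.0438 t 17.3
shift total (units) [-0.1763 -0.0777  0.339 ]
turn total (units) [-0.0008  0.0003 -0.006 ] rows>= 0.12770788859724266
```

View pics/s8m.png

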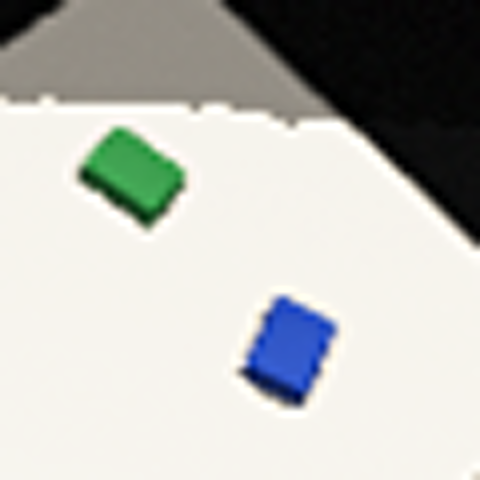

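```bash
python3 -m inch '[[[0,0,0,0,0,-0.0425,0.4],[0,0,0,0,0,-0.0425,0.4],[0,0,0,0,0,0,0.4]]]' 10
python3 - <<'E'
from h import *
go([.427,.285,.08],-1.252)
E
```

```text
t: 17.6
eef_pos: [0.3935, 0.1923, 0.2891]
ee_rot: [-3.14, -0.0, -1.254]
force: [0.1, 0.3, 0.3]
width: 0.0521
tcp [0.3935 0.1923 0.2891] rot [-3.14  -0.    -1.254] F [0.12 0.25 0.35] w 0.0521 t 17.6
shift total (units) [-0.1554 -0.1207  0.4183]
turn total (units) [-0.0006 -0.0002 -0.0007] rows>= 0.018621626660216634
```

```bash
python3 -m inch '[[[-0.039,-0.03,0.02,0,0,0,0.4],[-0.039,-0.03,0.05,0,0,0,0.4],[-0.039,-0.03,0.05,0,0,0,0.4],[-0.039,-0.03,0.05,0,0,0,0.4],[0,0,0.06,0,0,0,0.4],[0,0,0.06,0,0,0,0.4],[0,0,0.06,0,0,0,0.4],[0,0,0.06,0,0,0,0.4],[0,0,0,0,0,0,0.4]]]' 10
python3 - <<'E'
from h import *
go([.427,.285,.005],-1.252)
s=grab_frame("scene");crop(s,370,235,450,315,8,"pics/s9.png")
E
```

```text
t: 18.5
eef_pos: [0.425, 0.2828, 0.0802]
ee_rot: [3.137, -0.004, -1.261]
force: [-0.8, 0.1, 0.1]
width: 0.0524
tcp [0.425  0.2828 0.0802] rot [ 3.137 -0.004 -1.261] F [-0.76  0.11  0.06] w 0.0524 t 18.5
shift total (units) [-0.0037 -0.0059  0.1503]
turn total (units) [ 0.0015 -0.0014 -0.0029] rows>= 0.07399938036308847
```

View pics/s9.png

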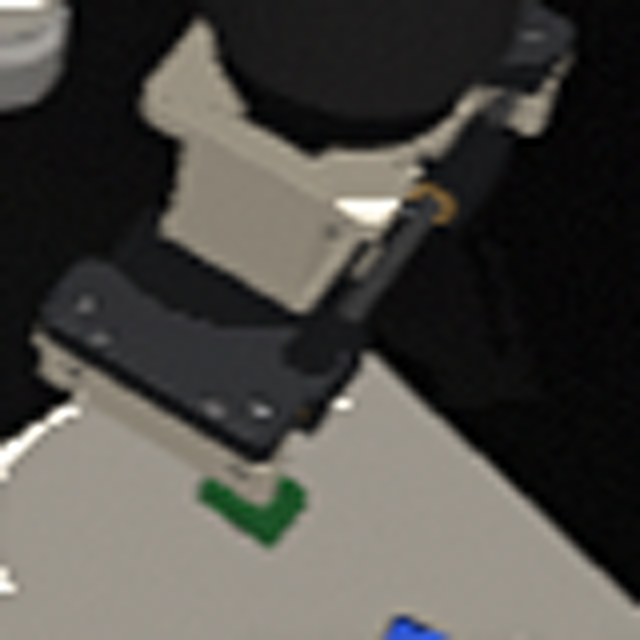

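```bash
python3 -m inch '[[[-0.0037,-0.005,0.03,0,0,0,0.4],[0,0,0.04,0,0,0,0.4],[0,0,0.04,0,0,0,0.4],[0,0,0.03,0,0,0,0.4],[0,0,0.009,0,0,0,0.4],[0,0,0,0,0,0,0.4]]]' 10
python3 -m inch '[[[0,0,0,0,0,0,0.6],[0,0,0,0,0,0,0.8],[0,0,0,0,0,0,1],[0,0,0,0,0,0,1],[0,0,0,0,0,0,1]]]' 15
```

```text
t: 19.15
eef_pos: [0.4289, 0.288, 0.0096]
ee_rot: [-3.14, -0.001, -1.257]
force: [-0.3, 0.3, -0.4]
width: 0.0522
t: 19.65
eef_pos: [0.4283, 0.2876, 0.0089]
ee_rot: [-3.141, -0.001, -1.256]
force: [-1.0, -0.4, 3.7]
width: 0.0218
```

```bash
python3 -m inch '[[[0,0,0,0,0,0,0.6],[0,0,0,0,0,0,0.6],[0,0,0.01,0,0,0,0.6],[0,0,0,0,0,0,0.6]]]' 15
python3 -m inch '[[[0,0,0,0,0,0,0.8],[0,0,0,0,0,0,1],[0,0,0,0,0,0,1],[0,0,0,0,0,0,1]]]' 20
```

```text
t: 20.05
eef_pos: [0.4279, 0.287, 0.0028]
ee_rot: [3.141, -0.002, -1.256]
force: [-0.3, -0.4, 0.6]
width: 0.0352
t: 20.45
eef_pos: [0.4282, 0.2875, 0.0036]
ee_rot: [-3.141, -0.001, -1.256]
force: [0.5, -0.1, -0.9]
width: 0.0221
```

```bash
python3 -m inch '[[[0,0,-0.03,0,0,0,1],[0,0,-0.06,0,0,0,1],[0,0,-0.08,0,0,0,1],[0,0,-0.09,0,0,0,1],[0,0,-0.09,0,0,0,1],[0,0,-0.09,0,0,0,1],[0,0,-0.08,0,0,0,1],[0,0,-0.04,0,0,-0.04,1],[0,0,0,0,0,-0.04,1],[0,0,0,0,0,-0.044,1],[0,0,0,0,0,-0.044,1],[0,0,0,0,0,0,1]]]' 20
python3 - <<'E'
from h import *
go(st(-.03,-.15,.25),-np.pi/2+YAW+np.pi/4)
E
```

```text
t: 21.65
eef_pos: [0.4278, 0.2876, 0.2836]
ee_rot: [-3.141, -0.001, -0.726]
force: [-0.3, -0.2, -0.3]
width: 0.0217
tcp [0.4278 0.2876 0.2836] rot [-3.141e+00 -1.000e-03 -7.260e-01] F [-0.3  -0.22 -0.25] w 0.0217 t 21.65
shift total (units) [0.9556 0.6492 0.0679]
turn total (units) [-0.0001 -0.0003  0.001 ] rows>= 0.021008581804495205
```

```bash
python3 -m inch '[[[0.03,0.02,0,0,0,0,1],[0.0545,0.037,0,0,0,0,1],[0.0545,0.037,0,0,0,0,1],[0.0545,0.037,0,0,0,0,1],[0.0545,0.037,0,0,0,0,1],[0.0545,0.037,0,0,0,0,1],[0.0545,0.037,0,0,0,0,1],[0.0545,0.037,0,0,0,0,1],[0.0545,0.037,0,0,0,0,1],[0.0545,0.037,0,0,0,0,1],[0.0545,0.037,0,0,0,0,1],[0.0545,0.037,0,0,0,0,1],[0.0545,0.037,0,0,0,0,1],[0.0545,0.037,0,0,0,0,1],[0.0545,0.037,0,0,0,0,1],[0.0545,0.037,0,0,0,0,1],[0.0545,0.037,0,0,0,0,1],[0.0545,0.037,0,0,0,0,1],[0,0,0,0,0,0,1],[0,0,0,0,0,0,1]]]' 20
python3 - <<'E'
from h import *
go(st(-.03,-.15,.164),-np.pi/2+YAW+np.pi/4)
s=grab_frame("scene");crop(s,190,60,290,160,6,"pics/s10.png")
E
```

```text
t: 23.65
eef_pos: [0.5681, -0.274, 0.2833]
ee_rot: [3.141, 0.0, -0.733]
force: [-1.0, 0.1, 0.1]
width: 0.0216
tcp [ 0.5681 -0.274   0.2833] rot [ 3.141  0.    -0.733] F [-1.03  0.06  0.1 ] w 0.0216 t 23.65
shift total (units) [-0.     -0.0043  0.2386]
turn total (units) [ 0.0002  0.     -0.0012] rows>= 0.02615876333907419
```

View pics/s10.png

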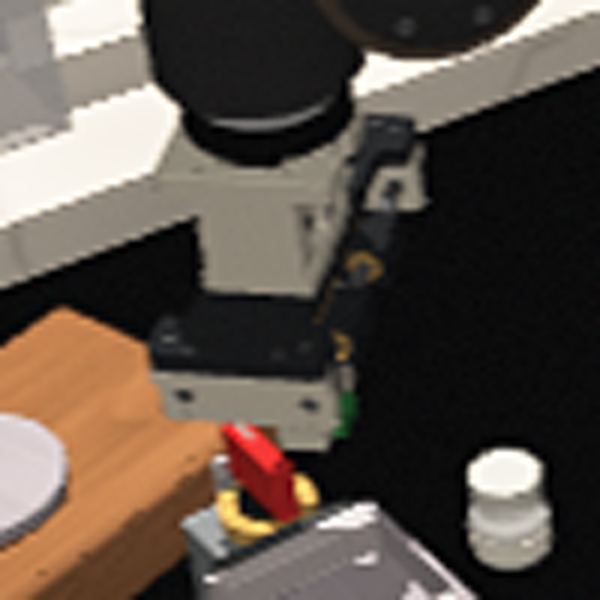

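```bash
python3 -m inch '[[[0,-0.0043,0.03,0,0,0,1],[0,0,0.05,0,0,0,1],[0,0,0.05,0,0,0,1],[0,0,0.05,0,0,0,1],[0,0,0.03,0,0,0,1],[0,0,0.02,0,0,0,1],[0,0,0,0,0,0,1],[0,0,0,0,0,0,1]]]' 20
python3 - <<'E'
from h import *
go(st(-.03,-.15,.163),-np.pi/2+YAW+np.pi/4)
E
```

```text
t: 24.5
eef_pos: [0.5707, -0.2711, 0.17]
ee_rot: [-3.141, -0.002, -0.728]
force: [0.1, -0.0, 0.6]
width: 0.0213
tcp [ 0.5707 -0.2711  0.17  ] rot [-3.141e+00 -2.000e-03 -7.280e-01] F [ 0.13 -0.04  0.6 ] w 0.0213 t 24.5
shift total (units) [-0.0002  0.0037  0.014 ]
turn total (units) [-0.0001 -0.0007  0.0004] rows>= 0.016556447416052958
```

```bash
python3 -m inch '[[[0,0.0015,0.008,0,0,0,1],[0,0,0.005,0,0,0,1],[0,0,0,0,0,0,1],[0,0,0,0,0,0,1]]]' 20
python3 -m inch '[[[0,0,0,0,0,0,0.72],[0,0,0,0,0,0,0.67],[0,0,0,0,0,0,0.66],[0,0,0,0,0,0,0.66],[0,0,-0.03,0,0,0,0.66],[0,0,-0.05,0,0,0,0.66],[0,0,-0.05,0,0,0,0.66],[0,0,-0.08,0,0,0,0.66],[0,0,0,0,0,0,0.6]]]' 20
python3 - <<'E'
from h import *
go([.43,.362,.25],-2.681)
s=grab_frame("scene");crop(s,190,60,290,160,6,"pics/s11.png")
E
```

```text
t: 24.9
eef_pos: [0.5698, -0.272, 0.1627]
ee_rot: [-3.142, -0.001, -0.729]
force: [0.1, -0.2, -0.1]
width: 0.0218
t: 25.8
eef_pos: [0.5722, -0.273, 0.2738]
ee_rot: [-3.138, -0.01, -0.728]
force: [1.3, 0.4, 0.5]
width: 0.0329
tcp [ 0.5722 -0.273   0.2738] rot [-3.138 -0.01  -0.728] F [1.26 0.36 0.47] w 0.0329 t 25.8
shift total (units) [-1.0576 -0.759   0.0397]
turn total (units) [-0.0038 -0.0011  0.6217] rows>= 13.029995788104406
```

View pics/s11.png

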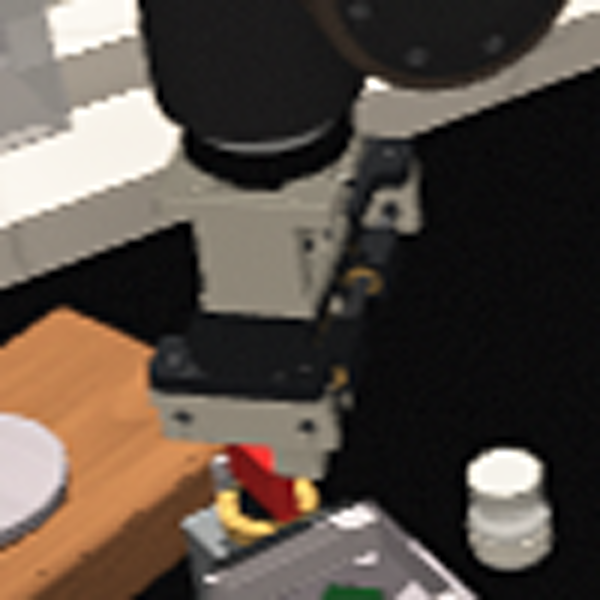

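```bash
python3 -m inch '[[[-0.03,-0.02,0,-0.003,-0.001,0,0.45],[-0.057,-0.041,0,0,0,0,0.45],[-0.057,-0.041,0,0,0,0,0.45],[-0.057,-0.041,0,0,0,0,0.45],[-0.057,-0.041,0,0,0,0,0.45],[-0.057,-0.041,0,0,0,0,0.45],[-0.057,-0.041,0,0,0,0,0.45],[-0.057,-0.041,0,0,0,0,0.45],[-0.057,-0.041,0,0,0,0,0.45],[-0.057,-0.041,0,0,0,0,0.45],[-0.057,-0.041,0,0,0,0,0.45],[-0.057,-0.041,0,0,0,0,0.45],[-0.057,-0.041,0,0,0,0,0.45],[-0.057,-0.041,0,0,0,0,0.45],[-0.057,-0.041,0,0,0,0,0.45],[-0.057,-0.041,0,0,0,0,0.45],[-0.057,-0.041,0,0,0,0,0.45],[-0.057,-0.041,0,0,0,0,0.45],[-0.057,-0.041,0,0,0,0,0.45],[0,0,0,0,0,0,0.45]]]' 20
python3 -m inch '[[[0,0,0,0,0,-0.042,0.45],[0,0,0,0,0,-0.042,0.45],[0,0,0,0,0,-0.042,0.45],[0,0,0,0,0,-0.042,0.45],[0,0,0,0,0,-0.042,0.45],[0,0,0,0,0,-0.042,0.45],[0,0,0,0,0,-0.042,0.45],[0,0,0,0,0,-0.042,0.45],[0,0,0,0,0,-0.042,0.45],[0,0,0,0,0,0,0.45]]]' 20
python3 - <<'E'
from h import *
go([.43,.362,.08],.46)
s=grab_frame("scene");crop(s,370,235,450,335,6,"pics/s12.png")
t=grab_frame("top");crop(t,230,105,480,205,3.2,"pics/t12.png")
E
```

```text
t: 27.85
eef_pos: [0.427, 0.3655, 0.2636]
ee_rot: [3.131, 0.002, -0.726]
force: [-1.0, -0.6, -0.1]
width: 0.0483
t: 28.85
eef_pos: [0.4279, 0.3618, 0.2645]
ee_rot: [3.14, 0.01, 0.461]
force: [0.4, 0.0, 0.7]
width: 0.0479
tcp [0.4279 0.3618 0.2645] rot [3.14  0.01  0.461] F [0.4  0.02 0.66] w 0.0479 t 28.85
shift total (units) [0.0078 0.0009 0.3688]
turn total (units) [0.0006 0.0033 0.0002] rows>= 0.07112702869693702
```

View pics/s12.png

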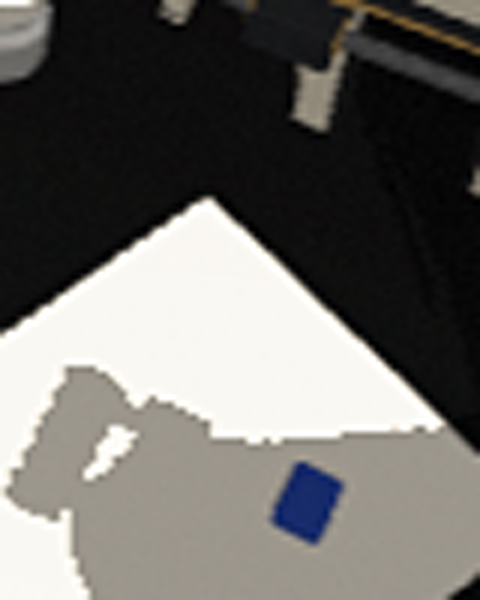

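View pics/t12.png

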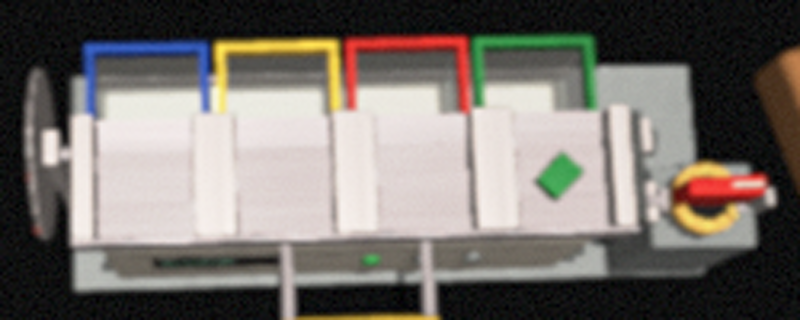

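```bash
python3 -m inch '[[[0.005,0,0.04,0,0.0033,0,0.45],[0,0,0.07,0,0,0,0.45],[0,0,0.07,0,0,0,0.45],[0,0,0.07,0,0,0,0.45],[0,0,0.07,0,0,0,0.45],[0,0,0.07,0,0,0,0.45],[0,0,0.04,0,0,0,0.45],[0,0,0,0,0,0,0.45]]]' 20
python3 - <<'E'
from h import *
go([.43,.363,.003],.46)
s=grab_frame("scene");crop(s,370,235,450,335,6,"pics/s13.png")
E
```

```text
t: 29.75
eef_pos: [0.4291, 0.3611, 0.047]
ee_rot: [3.137, 0.004, 0.455]
force: [0.7, -0.7, -0.1]
width: 0.0481
tcp [0.4291 0.3611 0.047 ] rot [3.137 0.004 0.455] F [ 0.7  -0.72 -0.1 ] w 0.0481 t 29.75
shift total (units) [ 0.0036 -0.003   0.0879]
turn total (units) [ 0.0015  0.0014 -0.0014] rows>= 0.052641878285670185
```

View pics/s13.png

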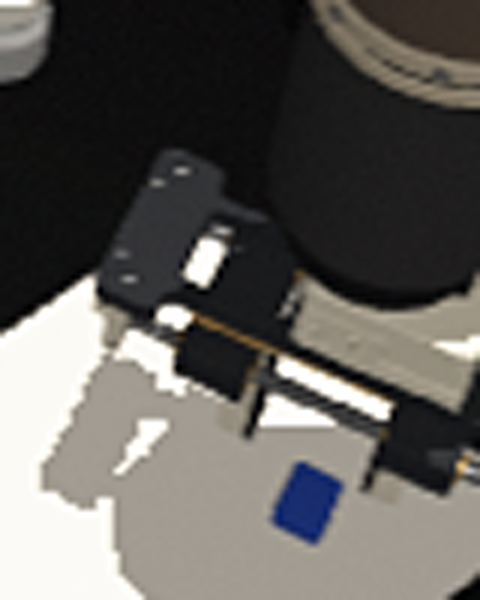

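```bash
python3 -m inch '[[[0.002,-0.002,0.04,0,0,0,0.45],[0,0,0.03,0,0,0,0.45],[0,0,0.012,0,0,0,0.45],[0,0,0,0,0,0,0.45],[0,0,0,0,0,0,0.45]]]' 20
python3 -c "
from h import *
go([.43,.363,.003],.46)"
```

```text
t: 30.3
eef_pos: [0.4314, 0.3653, 0.0103]
ee_rot: [3.141, -0.002, 0.459]
force: [-0.1, 0.2, 0.2]
width: 0.0481
tcp [0.4314 0.3653 0.0103] rot [ 3.141e+00 -2.000e-03  4.590e-01] F [-0.06  0.24  0.22] w 0.0481 t 30.3
shift total (units) [-0.0046  0.0027  0.0146]
turn total (units) [ 0.0003 -0.0008 -0.0003] rows>= 0.018426198650548564
```

```bash
python3 -m inch '[[[-0.003,0.001,0.013,0,0,0,0.45],[0,0,0,0,0,0,0.6],[0,0,0,0,0,0,0.8],[0,0,0,0,0,0,1],[0,0,0,0,0,0,1],[0,0,0,0,0,0,1]]]' 20
python3 - <<'E'
from h import *
go([.43,.363,.003],.46)
s=grab_frame("scene");crop(s,370,235,450,335,6,"pics/s14.png")
E
```

```text
t: 30.9
eef_pos: [0.4299, 0.3636, 0.0027]
ee_rot: [3.14, -0.001, 0.459]
force: [-0.7, -0.0, 1.2]
width: 0.022
tcp [0.4299 0.3636 0.0027] rot [ 3.14e+00 -1.00e-03  4.59e-01] F [-0.75 -0.05  1.22] w 0.022 t 30.9
shift total (units) [-0.0004  0.0011 -0.0005]
turn total (units) [ 0.0005 -0.0004 -0.0003] rows>= 0.013827857513791612
```

View pics/s14.png

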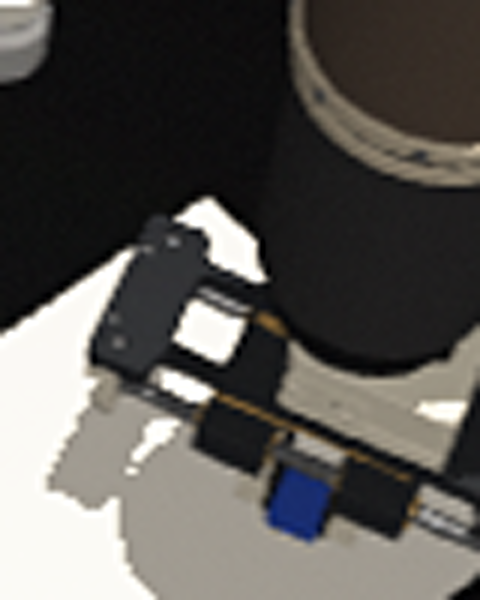

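```bash
python3 -m inch '[[[0,0,-0.03,0,0,0,1],[0,0,-0.06,0,0,0,1],[0,0,-0.08,0,0,0,1],[0,0,-0.09,0,0,0,1],[0,0,-0.09,0,0,0,1],[0,0,-0.09,0,0,0,1],[0,0,-0.08,0,0,0,1],[0,0,-0.04,0,0,-0.041,1],[0,0,0,0,0,-0.041,1],[0,0,0,0,0,-0.039,1],[0,0,0,0,0,0,1]]]' 20
python3 - <<'E'
from h import *
go(st(-.03,.15,.28),YAW+np.pi/4)
E
```

```text
t: 32.05
eef_pos: [0.4293, 0.3636, 0.2827]
ee_rot: [3.14, -0.0, 0.841]
force: [-0.8, 0.7, -1.0]
width: 0.0215
tcp [0.4293 0.3636 0.2827] rot [ 3.14  -0.     0.841] F [-0.77  0.71 -1.01] w 0.0215 t 32.05
shift total (units) [-0.337   0.6327  0.0063]
turn total (units) [ 0.0005 -0.0001 -0.0002] rows>= 0.01139114961689972
```

```bash
python3 -m inch '[[[-0.017,0.032,0,0,0,0,1],[-0.032,0.06,0,0,0,0,1],[-0.032,0.06,0,0,0,0,1],[-0.032,0.06,0,0,0,0,1],[-0.032,0.06,0,0,0,0,1],[-0.032,0.06,0,0,0,0,1],[-0.032,0.06,0,0,0,0,1],[-0.032,0.06,0,0,0,0,1],[-0.032,0.06,0,0,0,0,1],[-0.032,0.06,0,0,0,0,1],[-0.032,0.06,0,0,0,0,1],[0,0,0,0,0,0,1],[0,0,0,0,0,0,1]]]' 20
python3 - <<'E'
from h import *
go(st(-.03,.15,.163),YAW+np.pi/4)
s=grab_frame("scene");crop(s,250,130,350,270,5,"pics/s15.png")
E
```

```text
t: 33.35
eef_pos: [0.5518, 0.0259, 0.2827]
ee_rot: [3.14, 0.001, 0.834]
force: [-0.7, -0.3, -0.4]
width: 0.0217
tcp [0.5518 0.0259 0.2827] rot [3.14e+00 1.00e-03 8.34e-01] F [-0.66 -0.26 -0.45] w 0.0217 t 33.35
shift total (units) [ 0.0031 -0.0006  0.2394]
turn total (units) [ 0.0004  0.0002 -0.0022] rows>= 0.04755433505761196
```

View pics/s15.png

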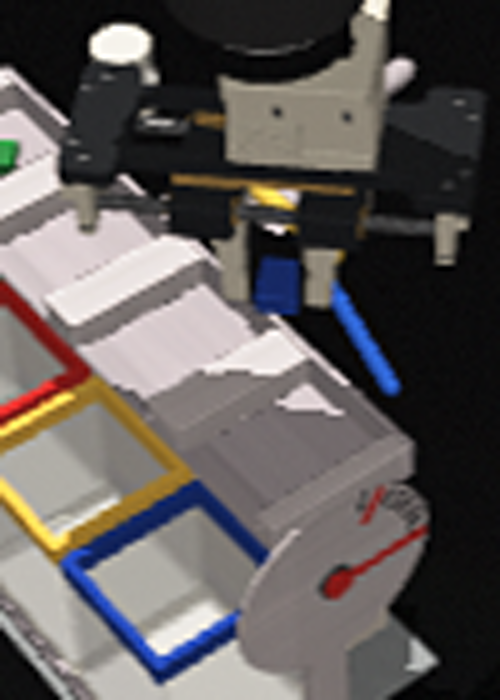

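```bash
python3 -m inch '[[[0.002,-0.003,0.03,0,0,0,1],[0,0,0.05,0,0,0,1],[0,0,0.05,0,0,0,1],[0,0,0.05,0,0,0,1],[0,0,0.03,0,0,0,1],[0,0,0.02,0,0,0,1],[0,0,0,0,0,0,1],[0,0,0,0,0,0,1]]]' 20
python3 - <<'E'
from h import *
go(st(-.03,.15,.1635),YAW+np.pi/4)
E
```

```text
t: 34.2
eef_pos: [0.5521, 0.0293, 0.1688]
ee_rot: [3.139, -0.001, 0.84]
force: [-0.3, -1.2, -0.7]
width: 0.0219
tcp [0.5521 0.0293 0.1688] rot [ 3.139e+00 -1.000e-03  8.400e-01] F [-0.25 -1.21 -0.75] w 0.0219 t 34.2
shift total (units) [-0.0025  0.0038  0.0106]
turn total (units) [ 0.0008 -0.0002 -0.0006] rows>= 0.020616617530196474
```

```bash
python3 -m inch '[[[-0.001,0.002,0.007,0,0,0,1],[0,0,0.003,0,0,0,1],[0,0,0,0,0,0,1],[0,0,0,0,0,0,1]]]' 20
python3 -m inch '[[[0,0,0,0,0,0,0.72],[0,0,0,0,0,0,0.67],[0,0,0,0,0,0,0.66],[0,0,0,0,0,0,0.66],[0,0,-0.03,0,0,0,0.66],[0,0,-0.05,0,0,0,0.66],[0,0,-0.05,0,0,0,0.66],[0,0,-0.08,0,0,0,0.66],[0,0,0,0,0,0,0.6]]]' 20
python3 - <<'E'
from h import *
go(st(-.045,-.262,.27),-np.pi/2+YAW)
s=grab_frame("scene");crop(s,180,110,350,270,4,"pics/s16.png")
E
```

```text
t: 34.6
eef_pos: [0.5522, 0.0278, 0.1634]
ee_rot: [3.14, -0.001, 0.839]
force: [0.6, 0.8, -0.1]
width: 0.0218
t: 35.5
eef_pos: [0.5546, 0.0282, 0.2738]
ee_rot: [3.134, -0.007, 0.84]
force: [0.1, -0.5, 0.5]
width: 0.0331
tcp [0.5546 0.0282 0.2738] rot [ 3.134 -0.007  0.84 ] F [ 0.1  -0.45  0.52] w 0.0331 t 35.5
shift total (units) [-0.6074  0.5609  0.0074]
turn total (units) [-0.0016 -0.0039  0.7495] rows>= 15.708201809465079
```

View pics/s16.png

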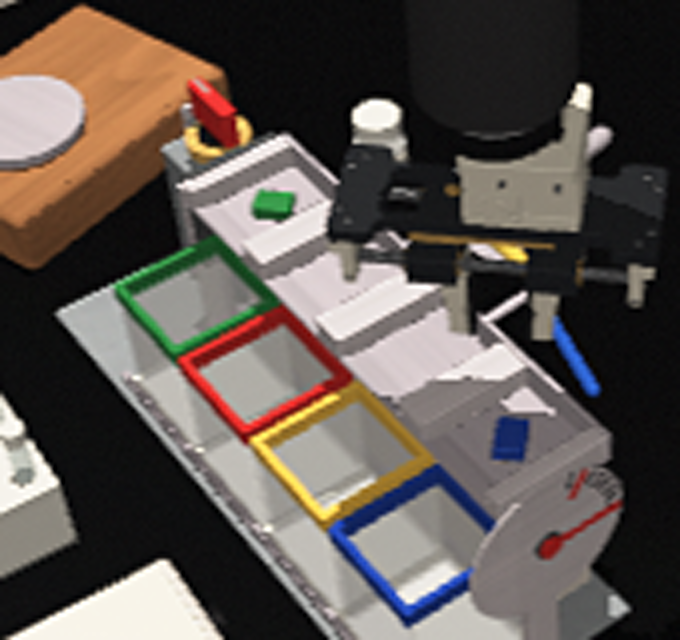

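```bash
python3 -m inch '[[[-0.0405,0.0374,0,0,-0.003,0,0.4],[-0.0405,0.0374,0,0,0,0,0.4],[-0.0405,0.0374,0,0,0,0,0.4],[-0.0405,0.0374,0,0,0,0,0.4],[-0.0405,0.0374,0,0,0,0,0.4],[-0.0405,0.0374,0,0,0,0,0.4],[-0.0405,0.0374,0,0,0,0,0.4],[-0.0405,0.0374,0,0,0,0,0.4],[-0.0405,0.0374,0,0,0,0,0.4],[-0.0405,0.0374,0,0,0,0,0.4],[-0.0405,0.0374,0,0,0,0,0.4],[-0.0405,0.0374,0,0,0,0,0.4],[-0.0405,0.0374,0,0,0,0,0.4],[-0.0405,0.0374,0,0,0,0,0.4],[-0.0405,0.0374,0,0,0,0,0.4],[0,0,0,0,0,0,0.4]]]' 20
python3 -m inch '[[[0,0,0,0,0,0.0441,0.4],[0,0,0,0,0,0.0441,0.4],[0,0,0,0,0,0.0441,0.4],[0,0,0,0,0,0.0441,0.4],[0,0,0,0,0,0.0441,0.4],[0,0,0,0,0,0.0441,0.4],[0,0,0,0,0,0.0441,0.4],[0,0,0,0,0,0.0441,0.4],[0,0,0,0,0,0.0441,0.4],[0,0,0,0,0,0.0441,0.4],[0,0,0,0,0,0.0441,0.4],[0,0,0,0,0,0.0441,0.4],[0,0,0,0,0,0.0441,0.4],[0,0,0,0,0,0.0441,0.4],[0,0,0,0,0,0.0441,0.4],[0,0,0,0,0,0.0441,0.4],[0,0,0,0,0,0.0441,0.4],[0,0,0,0,0,0,0.4]]]' 20
python3 - <<'E'
from h import *
go([.5597,-.3842,.169],-np.pi/2+YAW)
s=grab_frame("scene");t=grab_frame("top")
crop(s,205,90,265,150,8,"pics/a.png");crop(t,420,140,480,200,8,"pics/b.png")
cv2.imwrite("pics/s17.png",cv2.resize(np.hstack([cv2.imread("pics/a.png"),cv2.imread("pics/b.png")]),(800,400)))
E
```

```text
t: 37.15
eef_pos: [0.557, -0.388, 0.2692]
ee_rot: [-3.141, 0.01, 0.836]
force: [0.1, 0.7, -0.1]
width: 0.0526
t: 38.95
eef_pos: [0.5576, -0.3848, 0.2705]
ee_rot: [3.136, -0.007, -1.518]
force: [-0.4, -0.2, 0.4]
width: 0.0529
tcp [ 0.5576 -0.3848  0.2705] rot [ 3.136 -0.007 -1.518] F [-0.43 -0.19  0.43] w 0.0529 t 38.95
shift total (units) [-0.0024 -0.0054  0.2029]
turn total (units) [ 0.0019 -0.0023 -0.001 ] rows>= 0.06581201237387369
```

View pics/s17.png

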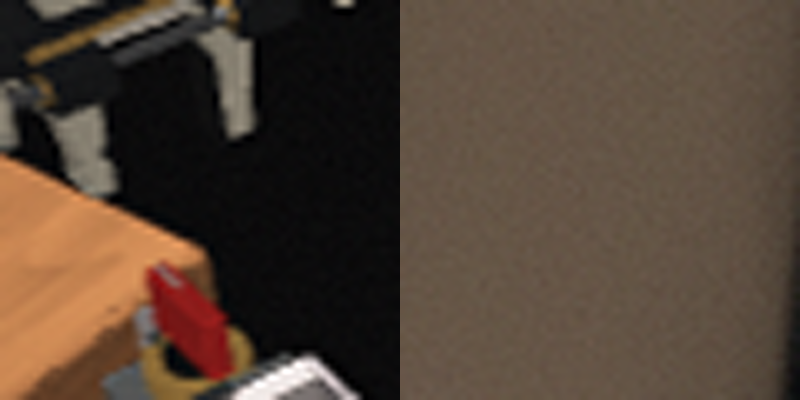

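Run:
```python
from h import *
t=cv2.imread("pics/top8.png");crop(t,440,150,480,190,14,"pics/t8k.png")
A=onz("top",*proj("top",st(-.045,-.234,.195)),.195)
for kn in(0,.15):
    c,s=np.cos(kn),np.sin(kn)
    print(kn,[((proj("top",st(-.045+a*s+b*c,-.262+a*c-b*s,.195))-[440,150])*14).round(0) for a,b in((-.028,.007),(.028,.007),(.028,-.007),(-.028,-.007))])
```

```text
0 [array([412., 130.]), array([ 70., 137.]), array([ 77., 222.]), array([419., 215.])]
0.15 [array([418., 156.]), array([ 76., 112.]), array([ 71., 196.]), array([413., 240.])]
```

View pics/t8k.png

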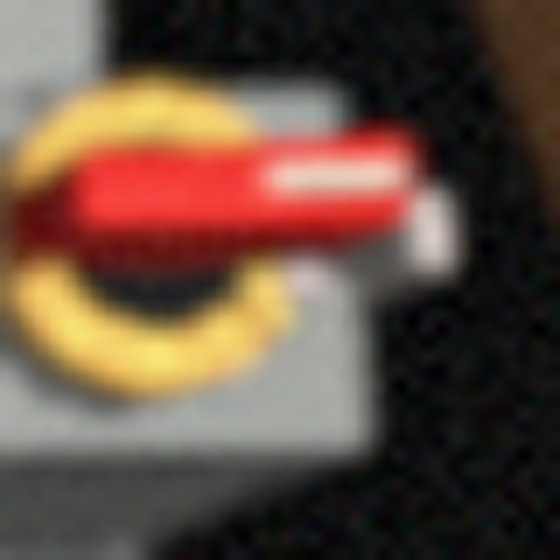

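```bash
python3 -m inch '[[[-0.0024,-0.005,0.035,0.0019,-0.0023,0,0.4],[0,0,0.05,0,0,0,0.4],[0,0,0.05,0,0,0,0.4],[0,0,0.04,0,0,0,0.4],[0,0,0.025,0,0,0,0.4],[0,0,0,0,0,0,0.4],[0,0,0,0,0,0,0.4]]]' 20
python3 -c "
from h import *
go([.5597,-.3842,.169],-np.pi/2+YAW)"
```

```text
t: 39.75
eef_pos: [0.5605, -0.3845, 0.1719]
ee_rot: [-3.141, -0.001, -1.515]
force: [0.3, 0.1, 0.6]
width: 0.0529
tcp [ 0.5605 -0.3845  0.1719] rot [-3.141e+00 -1.000e-03 -1.515e+00] F [0.26 0.13 0.55] w 0.0529 t 39.75
shift total (units) [-0.0007  0.0016  0.0057]
turn total (units) [-0.0003 -0.0004  0.0001] rows>= 0.010286028275093678
```

```bash
python3 -m inch '[[[0,0.0015,0.003,0,0,0,0.7],[0,0,0,0,0,0,0.8],[0,0,0,0,0,0,1],[0,0,0,0,0,0,1],[0,0,0,0,0,0,1],[0,0,0,0,0,0,1]]]' 30
python3 -m inch '[[[0,0,0,0,0,0.02,1],[0,0,0,0,0,0.02,1],[0,0,0,0,0,0.02,1],[0,0,0,0,0,0.02,1],[0,0,0,0,0,0.02,1],[0,0,0,0,0,0.02,1],[0,0,0,0,0,0.02,1],[0,0,0,0,0,0.02,1],[0,0,0,0,0,0.02,1],[0,0,0,0,0,0.02,1],[0,0,0,0,0,0.02,1],[0,0,0,0,0,0.02,1],[0,0,0,0,0,0.02,1],[0,0,0,0,0,0.02,1],[0,0,0,0,0,0.02,1],[0,0,0,0,0,0.02,1],[0,0,0,0,0,0.02,1],[0,0,0,0,0,0.02,1],[0,0,0,0,0,0,1],[0,0,0,0,0,0,1]]]' 30
```

```text
t: 40.35
eef_pos: [0.5595, -0.3844, 0.1698]
ee_rot: [-3.141, -0.001, -1.516]
force: [-0.1, 0.8, 1.0]
width: 0.0135
t: 42.35
eef_pos: [0.5593, -0.3843, 0.1699]
ee_rot: [-3.141, 0.0, -2.645]
force: [-1.4, 1.9, 3.2]
width: 0.0139
```

```bash
python3 -m inch '[[[0,0,0,0,0,0,0.7],[0,0,0,0,0,0,0.5],[0,0,0,0,0,0,0.5],[0,0,-0.03,0,0,0,0.5],[0,0,-0.05,0,0,0,0.5],[0,0,-0.08,0,0,0,0.5],[0,0,-0.06,0,0,-0.04,0.5],[0,0,0,0,0,-0.04,0.5],[0,0,0,0,0,-0.04,0.5],[0,0,0,0,0,-0.04,0.5],[0,0,0,0,0,-0.04,0.5],[0,0,0,0,0,-0.04,0.5],[0,0,0,0,0,-0.04,0.5],[0,0,0,0,0,-0.04,0.5],[0,0,0,0,0,-0.04,0.5],[0,0,0,0,0,0,0.5]]]' 10
python3 - <<'E'
from h import *
go(st(-.135,0,.27),-np.pi/2+YAW)
s=grab_frame("scene");crop(s,180,70,350,270,3,"pics/s18.png")
E
```

```text
t: 43.95
eef_pos: [0.5595, -0.3844, 0.281]
ee_rot: [-3.14, -0.001, -1.514]
force: [-0.2, -0.2, -0.3]
width: 0.0438
tcp [ 0.5595 -0.3844  0.281 ] rot [-3.140e+00 -1.000e-03 -1.514e+00] F [-0.21 -0.2  -0.26] w 0.0438 t 43.95
shift total (units) [-0.5227  0.1772  0.021 ]
turn total (units) [-0.0005 -0.0004  0.0003] rows>= 0.014784289940964184
```

View pics/s18.png

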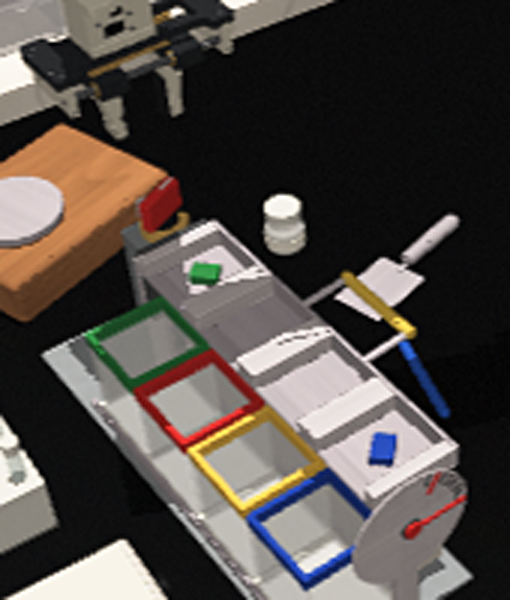

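```bash
python3 -m inch '[[[-0.0523,0.0177,0,0,0,0,0.5],[-0.0523,0.0177,0,0,0,0,0.5],[-0.0523,0.0177,0,0,0,0,0.5],[-0.0523,0.0177,0,0,0,0,0.5],[-0.0523,0.0177,0,0,0,0,0.5],[-0.0523,0.0177,0,0,0,0,0.5],[-0.0523,0.0177,0,0,0,0,0.5],[-0.0523,0.0177,0,0,0,0,0.5],[-0.0523,0.0177,0,0,0,0,0.5],[-0.0523,0.0177,0,0,0,0,0.5],[0,0,0,0,0,0,0.5],[0,0,0,0,0,0,0.5]]]' 10
python3 -c "
from h import *
go(st(-.135,0,.155),-np.pi/2+YAW)"
```

```text
t: 45.2
eef_pos: [0.4568, -0.1277, 0.2804]
ee_rot: [-3.139, -0.001, -1.517]
force: [0.1, 0.2, -0.1]
width: 0.0438
tcp [ 0.4568 -0.1277  0.2804] rot [-3.139e+00 -1.000e-03 -1.517e+00] F [ 0.08  0.21 -0.08] w 0.0438 t 45.2
shift total (units) [0.0015 0.002  0.2509]
turn total (units) [-0.0008 -0.0002 -0.0008] rows>= 0.022910631888068494
```

```bash
python3 -m inch '[[[0,0.002,0.03,0,0,0,0.5],[0,0,0.05,0,0,0,0.5],[0,0,0.05,0,0,0,0.5],[0,0,0.05,0,0,0,0.5],[0,0,0.05,0,0,0,0.5],[0,0,0.02,0,0,0,0.5],[0,0,0,0,0,0,0.5]]]' 10
python3 -m inch '[[[0,0,0,0,0,0,0.7],[0,0,0,0,0,0,0.85],[0,0,0,0,0,0,1],[0,0,0,0,0,0,1],[0,0,0,0,0,0,1]]]' 12
python3 -c "
from h import *
go(st(-.135,0,.155),-np.pi/2+YAW)"
```

```text
t: 45.9
eef_pos: [0.4552, -0.1288, 0.1534]
ee_rot: [3.139, -0.001, -1.518]
force: [-0.2, -0.4, 0.0]
width: 0.0439
t: 46.4
eef_pos: [0.4543, -0.1283, 0.1548]
ee_rot: [3.14, -0.001, -1.516]
force: [-7.2, 0.5, 6.1]
width: 0.0123
tcp [ 0.4543 -0.1283  0.1548] rot [ 3.140e+00 -1.000e-03 -1.516e+00] F [-7.24  0.54  6.05] w 0.0123 t 46.4
shift total (units) [ 0.0007 -0.0038 -0.0004]
turn total (units) [ 0.0005 -0.0002 -0.0005] rows>= 0.015285570938128218
```

Run:
```python
import numpy as np
th=np.radians(np.arange(0,61,3)); x=.135*(1-np.cos(th))+.02*np.sin(th); z=.135*np.sin(th)+.02*(np.cos(th)-1)
print(np.c_[np.degrees(th)[1:],-np.diff(x)/.5,-np.diff(z)/.5].round(4).tolist())
```

```text
[[3.0, -0.0025, -0.0141], [6.0, -0.0032, -0.0139], [9.0, -0.0039, -0.0137], [12.0, -0.0046, -0.0135], [15.0, -0.0053, -0.0133], [18.0, -0.006, -0.013], [21.0, -0.0067, -0.0126], [24.0, -0.0073, -0.0123], [27.0, -0.008, -0.0119], [30.0, -0.0086, -0.0114], [33.0, -0.0092, -0.011], [36.0, -0.0097, -0.0105], [39.0, -0.0103, -0.0099], [42.0, -0.0108, -0.0094], [45.0, -0.0112, -0.0088], [48.0, -0.0117, -0.0082], [51.0, -0.0121, -0.0076], [54.0, -0.0125, -0.0069], [57.0, -0.0128, -0.0063], [60.0, -0.0131, -0.0056]]
```

First 15 degrees, then check.

```bash
python3 -m inch '[[[0,-0.0025,-0.0141,0,0,0,1],[0,-0.0032,-0.0139,0,0,0,1],[0,-0.0039,-0.0137,0,0,0,1],[0,-0.0046,-0.0135,0,0,0,1],[0,-0.0053,-0.0133,0,0,0,1],[0,0,0,0,0,0,1]]]' 12
python3 - <<'E'
from h import *
go(st(-.135,0,.155),-np.pi/2+YAW)
s=grab_frame("scene");crop(s,180,70,350,270,3,"pics/s19.png")
E
```

```text
t: 47.0
eef_pos: [0.4635, -0.1278, 0.1893]
ee_rot: [3.138, -0.0, -1.516]
force: [-10.7, 0.7, 4.6]
width: 0.0123
tcp [ 0.4635 -0.1278  0.1893] rot [ 3.138 -0.    -1.516] F [-10.68   0.72   4.64] w 0.0123 t 47.0
shift total (units) [0.0008 0.0145 0.0687]
turn total (units) [ 0.001  -0.0001 -0.0005] rows>= 0.02397027844185963
```

View pics/s19.png

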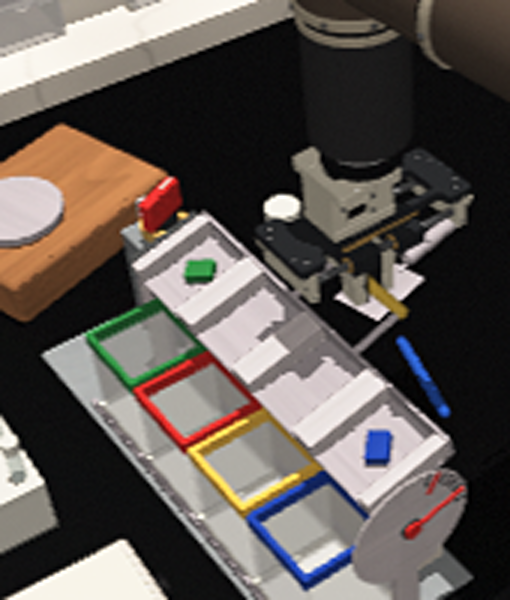

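```bash
python3 -m inch '[[[0,-0.005,-0.013,0,0,0,1],[0,-0.006,-0.0126,0,0,0,1],[0,-0.0073,-0.0123,0,0,0,1],[0,-0.008,-0.0119,0,0,0,1],[0,-0.0086,-0.0114,0,0,0,1],[0,-0.0092,-0.011,0,0,0,1],[0,-0.0097,-0.0105,0,0,0,1],[0,-0.0103,-0.0099,0,0,0,1],[0,-0.0108,-0.0094,0,0,0,1],[0,-0.0112,-0.0088,0,0,0,1],[0,-0.0117,-0.0082,0,0,0,1],[0,-0.0121,-0.0076,0,0,0,1],[0,0,0,0,0,0,1]]]' 12
python3 - <<'E'
from h import *
go(st(-.0502,0,.2618),-np.pi/2+YAW)
s=grab_frame("scene");crop(s,180,70,350,270,3,"pics/s20.png")
E
```

```text
t: 48.35
eef_pos: [0.52, -0.125, 0.2554]
ee_rot: [-3.14, -0.002, -1.515]
force: [-13.2, 2.4, 17.6]
width: 0.0125
tcp [ 0.52   -0.125   0.2554] rot [-3.140e+00 -2.000e-03 -1.515e+00] F [-13.17   2.37  17.6 ] w 0.0125 t 48.35
shift total (units) [-0.0001 -0.0418 -0.0127]
turn total (units) [-0.0004 -0.0006 -0.0002] rows>= 0.014959117281816238
```

View pics/s20.png

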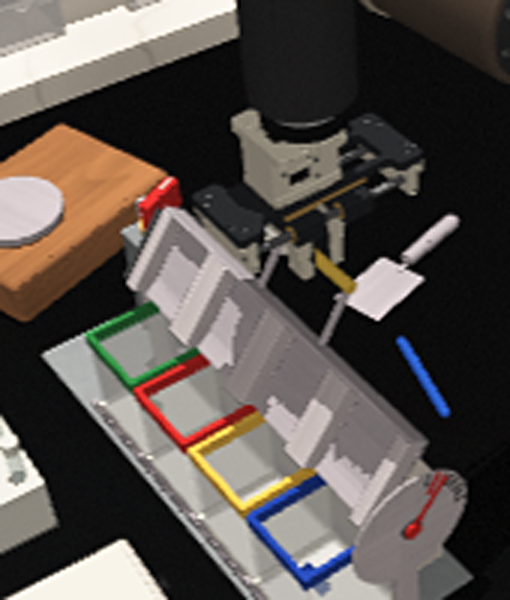

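```bash
python3 -m inch '[[[0,-0.0115,-0.0085,0,0,0,1],[0,-0.0118,-0.008,0,0,0,1],[0,-0.0121,-0.0075,0,0,0,1],[0,0,0,0,0,0,1],[0,0,0,0,0,0,1]]]' 12
python3 - <<'E'
from h import *
go(st(-.0502,0,.2618),-np.pi/2+YAW)
s=grab_frame("scene");crop(s,290,210,350,270,8,"pics/s21.png")
E
```

```text
t: 48.9
eef_pos: [0.5392, -0.1239, 0.2658]
ee_rot: [-3.138, -0.001, -1.516]
force: [-2.3, -0.5, 6.2]
width: 0.0123
tcp [ 0.5392 -0.1239  0.2658] rot [-3.138e+00 -1.000e-03 -1.516e+00] F [-2.25 -0.5   6.22] w 0.0123 t 48.9
shift total (units) [ 0.     -0.0034  0.008 ]
turn total (units) [-0.0012 -0.0005 -0.0003] rows>= 0.02720888259119525
```

View pics/s21.png

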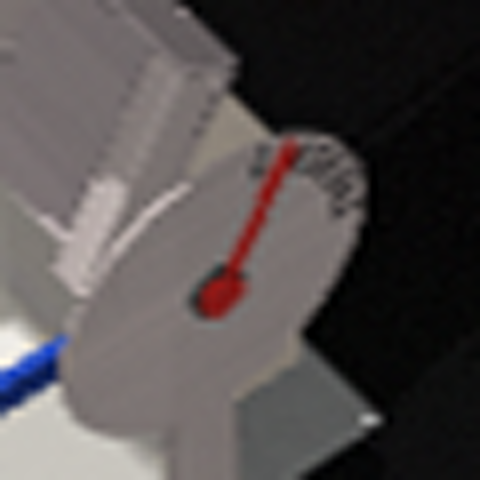

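```bash
python3 -m inch '[[[0,0,0,0,0,0,1],[0,0,0,0,0,0,1],[0,0,0,0,0,0,1],[0,0,0,0,0,0,1],[0,0,0,0,0,0,1],[0,0,0,0,0,0,1],[0,0,0,0,0,0,1],[0,0,0,0,0,0,1],[0,0,0,0,0,0,1],[0,0,0,0,0,0,1],[0,0,0,0,0,0,1],[0,0,0,0,0,0,1],[0,0,0,0,0,0,1],[0,0,0,0,0,0,1],[0,0,0,0,0,0,1],[0,0,0,0,0,0,1],[0,0,0,0,0,0,1],[0,0,0,0,0,0,1],[0,0,0,0,0,0,1],[0,0,0,0,0,0,1]]]'
python3 - <<'E'
from h import *
go(st(-.0502,0,.2618),-np.pi/2+YAW)
s=grab_frame("scene");crop(s,200,150,340,290,4.2,"pics/s22.png")
E
```

```text
t: 50.95
eef_pos: [0.5391, -0.1239, 0.2658]
ee_rot: [-3.138, -0.001, -1.516]
force: [-2.5, -0.9, 6.1]
width: 0.0126
tcp [ 0.5391 -0.1239  0.2658] rot [-3.138e+00 -1.000e-03 -1.516e+00] F [-2.52 -0.94  6.05] w 0.0126 t 50.95
shift total (units) [ 0.0001 -0.0035  0.0079]
turn total (units) [-0.0013 -0.0005 -0.0003] rows>= 0.028629079545561605
```

View pics/s22.png

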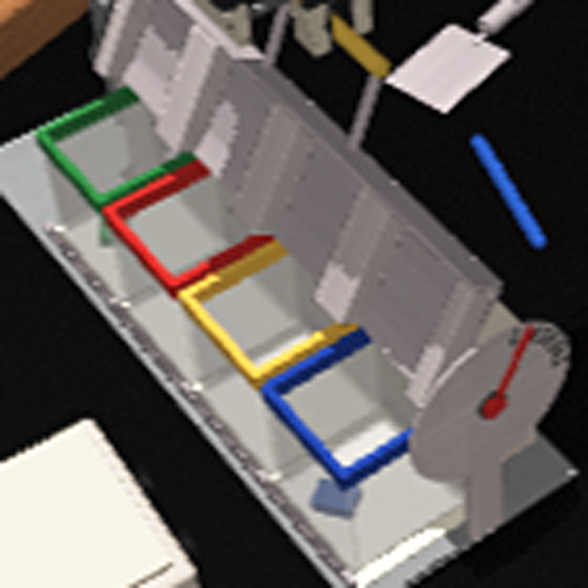

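```bash
python3 -m inch '[[[0,0.0131,0.0056,0,0,0,1],[0,0.0128,0.0063,0,0,0,1],[0,0.0125,0.0069,0,0,0,1],[0,0.0121,0.0076,0,0,0,1],[0,0.0117,0.0082,0,0,0,1],[0,0.0112,0.0088,0,0,0,1],[0,0.0108,0.0094,0,0,0,1],[0,0.0103,0.0099,0,0,0,1],[0,0.0097,0.0105,0,0,0,1],[0,0.0092,0.011,0,0,0,1],[0,0,0,0,0,0,1]]]' 12
python3 -m inch '[[[0,0.0086,0.0114,0,0,0,1],[0,0.008,0.0119,0,0,0,1],[0,0.0073,0.0123,0,0,0,1],[0,0.0067,0.0126,0,0,0,1],[0,0.006,0.013,0,0,0,1],[0,0.0053,0.0133,0,0,0,1],[0,0.0046,0.0135,0,0,0,1],[0,0.0039,0.0137,0,0,0,1],[0,0.0032,0.0139,0,0,0,1],[0,0,0,0,0,0,1]]]' 12
python3 -c "
from h import *
go(st(-.135,0,.155),-np.pi/2+YAW)"
```

```text
t: 52.1
eef_pos: [0.4802, -0.1266, 0.2207]
ee_rot: [3.141, -0.0, -1.516]
force: [4.2, -3.6, -3.9]
width: 0.0122
t: 53.1
eef_pos: [0.4546, -0.1281, 0.163]
ee_rot: [-3.141, -0.0, -1.516]
force: [4.4, 0.6, -4.0]
width: 0.0121
tcp [ 0.4546 -0.1281  0.163 ] rot [-3.141 -0.    -1.516] F [ 4.39  0.57 -3.96] w 0.0121 t 53.1
shift total (units) [ 0.0011 -0.0031  0.016 ]
turn total (units) [-0.0002 -0.0001 -0.0004] rows>= 0.009963888087380487
```

Now bring it almost down, release, and press level from above with closed fingertips.

```bash
python3 -m inch '[[[0,0.001,0.008,0,0,0,1],[0,0,0.004,0,0,0,1],[0,0,0,0,0,0,0.7],[0,0,0,0,0,0,0.7],[0,0,0,0,0,0,0.7],[0,0,-0.03,0,0,0,0.7],[0,0,-0.06,0,0,0,0.7],[0,-0.003,0,0,0,0,1],[0,0,0,0,0,0,1],[0,0,0,0,0,0,1],[0,0,0,0,0,0,1]]]' 12
python3 -c "
from h import *
go(st(-.135,0,.1765),-np.pi/2+YAW)"
```

```text
t: 54.2
eef_pos: [0.4549, -0.1282, 0.2022]
ee_rot: [3.14, -0.001, -1.516]
force: [0.4, -1.1, -0.5]
width: 0.0018
tcp [ 0.4549 -0.1282  0.2022] rot [ 3.140e+00 -1.000e-03 -1.516e+00] F [ 0.35 -1.11 -0.55] w 0.0018 t 54.2
shift total (units) [ 0.0009 -0.0026  0.0514]
turn total (units) [ 0.0004 -0.0002 -0.0005] rows>= 0.012762005343946722
```

```bash
python3 -m inch '[[[0,-0.0025,0.02,0,0,0,1],[0,0,0.015,0,0,0,1],[0,0,0.007,0,0,0,1],[0,0,0.004,0,0,0,1],[0,0,0.004,0,0,0,1],[0,0,0,0,0,0,1],[0,0,0,0,0,0,1]]]' 12
python3 -m inch '[[[0,0,0.003,0,0,0,1],[0,0,0.002,0,0,0,1],[0,0,0,0,0,0,1]]]' 12
```

```text
t: 54.9
eef_pos: [0.457, -0.1281, 0.1783]
ee_rot: [-3.141, -0.001, -1.516]
force: [1.4, -0.8, 0.0]
width: 0.0006
t: 55.2
eef_pos: [0.4572, -0.1281, 0.1766]
ee_rot: [-3.14, -0.001, -1.516]
force: [-2.3, 1.6, 7.4]
width: 0.0005
```

```bash
python3 -m inch '[[[0,0,-0.03,0,0,0,0.8],[0,0,-0.06,0,0,0,0.4],[0,0,-0.06,0,0,0,0.4],[0,0,-0.06,0,0,0,0.4],[0.0523,-0.0173,0,0,0,0,0.4],[0.0523,-0.0173,0,0,0,0,0.4],[0.0523,-0.0173,0,0,0,0,0.4],[0.0523,-0.0173,0,0,0,0,0.4],[0.0523,-0.0173,0,0,0,0,0.4],[0.0523,-0.0173,0,0,0,0,0.4],[0.0523,-0.0173,0,0,0,0,0.4],[0.0523,-0.0173,0,0,0,0,0.4],[0.0523,-0.0173,0,0,0,0,0.4],[0.0523,-0.0173,0,0,0,0,0.4],[0,0,0,0,0,0,0.4]]]' 20
python3 -m inch '[[[0,0,0,0,0,0.04,0.4],[0,0,0,0,0,0.04,0.4],[0,0,0,0,0,0.04,0.4],[0,0,0,0,0,0.04,0.4],[0,0,0,0,0,0.04,0.4],[0,0,0,0,0,0.04,0.4],[0,0,0,0,0,0.04,0.4],[0,0,0,0,0,0.04,0.4],[0,0,0,0,0,0.04,0.4],[0,0,0,0,0,0,0.4]]]' 20
python3 - <<'E'
from h import *
go([.5597,-.3842,.169],-2.645)
s=grab_frame("scene");crop(s,180,90,350,290,3,"pics/s23.png")
E
```

```text
t: 56.7
eef_pos: [0.5579, -0.3869, 0.2792]
ee_rot: [3.141, -0.0, -1.518]
force: [0.1, -0.5, -0.2]
width: 0.0531
t: 57.7
eef_pos: [0.5574, -0.3839, 0.2809]
ee_rot: [-3.141, 0.001, -2.649]
force: [0.0, -0.2, 0.6]
width: 0.0526
tcp [ 0.5574 -0.3839  0.2809] rot [-3.141e+00  1.000e-03 -2.649e+00] F [ 0.05 -0.18  0.56] w 0.0526 t 57.7
shift total (units) [-0.0037 -0.0026  0.2238]
turn total (units) [-0.0002  0.0002 -0.0012] rows>= 0.02495037369620617
```

View pics/s23.png

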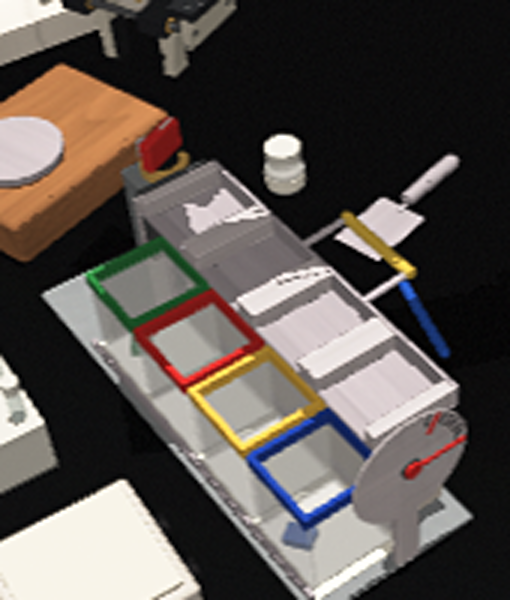

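```bash
python3 -m inch '[[[-0.003,-0.0026,0.03,0,0,0,0.4],[0,0,0.05,0,0,0,0.4],[0,0,0.05,0,0,0,0.4],[0,0,0.05,0,0,0,0.4],[0,0,0.03,0,0,0,0.4],[0,0,0.013,0,0,0,0.4],[0,0,0,0,0,0,0.4],[0,0,0,0,0,0,0.4]]]' 20
python3 -m inch '[[[0,0,0,0,0,0,0.7],[0,0,0,0,0,0,0.8],[0,0,0,0,0,0,1],[0,0,0,0,0,0,1],[0,0,0,0,0,0,1],[0,0,0,0,0,0,1]]]' 30
python3 -c "
from h import *
go([.5597,-.3842,.169],-2.645)"
```

```text
t: 58.55
eef_pos: [0.5601, -0.3852, 0.1704]
ee_rot: [-3.139, 0.001, -2.646]
force: [-0.5, 0.7, 0.3]
width: 0.0529
t: 59.15
eef_pos: [0.5593, -0.3844, 0.1695]
ee_rot: [3.141, 0.0, -2.647]
force: [-1.1, 2.1, 0.8]
width: 0.0143
tcp [ 0.5593 -0.3844  0.1695] rot [ 3.141  0.    -2.647] F [-1.11  2.05  0.84] w 0.0143 t 59.15
shift total (units) [-0.0009 -0.0001  0.0009]
turn total (units) [ 0.      0.0001 -0.0007] rows>= 0.014301844419026178
```

```bash
python3 -m inch '[[[0,0,0,0,0,-0.02,1],[0,0,0,0,0,-0.02,1],[0,0,0,0,0,-0.02,1],[0,0,0,0,0,-0.02,1],[0,0,0,0,0,-0.02,1],[0,0,0,0,0,-0.02,1],[0,0,0,0,0,-0.02,1],[0,0,0,0,0,-0.02,1],[0,0,0,0,0,-0.02,1],[0,0,0,0,0,-0.02,1],[0,0,0,0,0,-0.02,1],[0,0,0,0,0,-0.02,1],[0,0,0,0,0,-0.02,1],[0,0,0,0,0,-0.02,1],[0,0,0,0,0,-0.02,1],[0,0,0,0,0,-0.02,1],[0,0,0,0,0,-0.02,1],[0,0,0,0,0,-0.019,1],[0,0,0,0,0,0,1],[0,0,0,0,0,0,1]]]' 30
python3 -m inch '[[[0,0,0,0,0,0,0.7],[0,0,0,0,0,0,0.5],[0,0,0,0,0,0,0.5],[0,0,0,0,0,0,0.5],[0,0,-0.03,0,0,0,0.5],[0,0,-0.05,0,0,0,0.5],[0,0,-0.08,0,0,0,0.5],[0,0,-0.08,0,0,0,0.5],[0.02,0.08,0,0,0,0,0.5],[0.02,0.08,0,0,0,0,0.5],[0.04,0.08,0,0,0,0,0.5],[0.06,0.06,0,0,0,0,0.5],[0.06,0.04,0,0,0,0,0.5],[0.06,0.04,0,0,0,0,0.5],[0,0,0,0,0,0,0.5]]]' 20
python3 - <<'E'
from h import *
go([.5597,-.3842,.169],-np.pi/2+YAW)
s=grab_frame("scene");t=grab_frame("top");cv2.imwrite("pics/top24.png",t);cv2.imwrite("pics/scene24.png",s)
crop(t,230,105,480,205,3.2,"pics/t24c.png"); crop(s,180,110,350,300,3.1,"pics/s24c.png")
E
```

```text
t: 61.15
eef_pos: [0.5595, -0.3846, 0.1695]
ee_rot: [-3.141, -0.0, -1.521]
force: [0.2, 3.4, 2.9]
width: 0.0139
t: 62.65
eef_pos: [0.374, -0.5274, 0.2903]
ee_rot: [-3.141, -0.002, -1.523]
force: [-0.4, 0.6, -0.1]
width: 0.0437
tcp [ 0.374  -0.5274  0.2903] rot [-3.141e+00 -2.000e-03 -1.523e+00] F [-0.36  0.61 -0.05] w 0.0437 t 62.65
shift total (units) [-0.2687 -0.3846  0.2424]
turn total (units) [-0.0002 -0.0005 -0.0026] rows>= 0.05481399127411176
```

View pics/t24c.png

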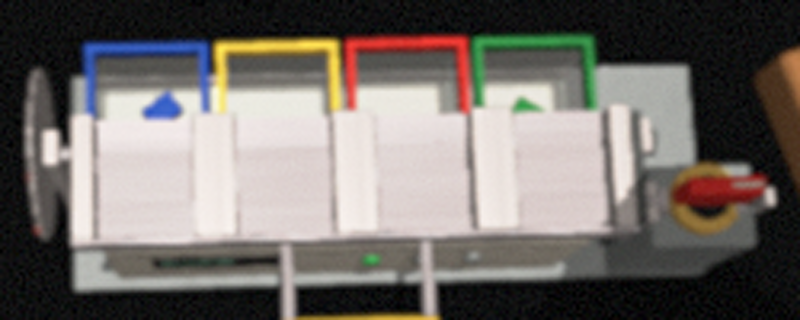

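View pics/s24c.png

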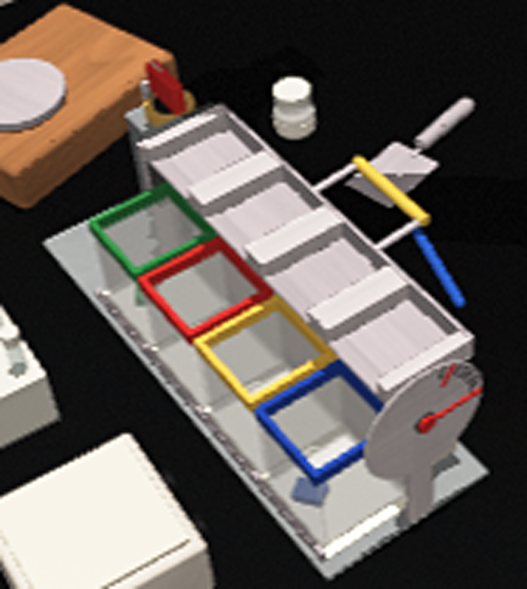

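```bash
python3 -c "
from station import *
job_done(); print(get_state()['t'])"
```

```text
the job is handed in; nothing more can be done
the job is handed in; nothing more can be done
```

I handed the job in at about 63 s of the 210 s allowed; the system gives no verdict. Only two tablets were on the mat, green and blue.

- **Setting up:** I brought the part-tipped tray down to its stop and locked it with the knob. Green went in pocket 1 and blue in pocket 4, each in front of the jar of its colour.
- **Tipping:** I drew the bolt and tipped the tray until the pointer covered the red 60 degree mark. After more than two seconds there I lowered it slowly to its stop and locked it again.

**Last checks:**
- **Tablets:** the final pictures show blue lying in the blue-banded jar and green in the green-banded jar. All four pockets are empty.
- **Tray:** it is level, with the top of the handle bar felt at 0.1766 m against 0.1765 m expected.
- **Knob:** the bar lies along the stand's y-axis, just as after the first locking.
- **Surroundings:** the jars and the bystanders visible in the last crops look unmoved by eye. I did not measure them, and the beaker and one pot were outside those crops.
- **Robot:** the arm is clear of everything.

I judged the bolt as dropped only from the knob's angle, because it can't be seen directly. No check failed. The two cameras disagreed by a few millimetres and up to about 20 mm in y in places, so I trusted the top view, which matched the handle and knob when I gripped them.

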